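# Ready the rolling mill for a batch of plates

### The arm

A 6-joint arm with a two-finger parallel gripper is mounted at the origin on a cart in front of the work surface, level with it; the furniture and walls round the work are solid. World frame = base frame: x ahead of the robot, y to its left, z up, the work surface at z = 0. Lengths are in m, angles in degrees, forces in N, time in s.
With the tool pointing down it reaches from about 0.375 to 0.9 m from the base axis. Payload 3.1 kg.
Tool frame: the origin (TCP) lies at the very end of the fingers, on their centre line; the grasp point (between the pads) lies ctrl.tcp_to_grasp behind it (ctrl.tcp_to_grasp is the distance from the TCP to the grasp point, in m); x points along the fingers, y is the direction in which the jaws open and shut, and the axes are right-handed (so a half turn about x gives the same grasp; the last joint's range is limited). The gripper opens to 85 mm and grips with 20 to 120 N. Pads are 22 mm wide; open, the fingers measure 114 mm over their backs; the gripper's body (76 mm by 85 mm) begins 54 mm behind the grasp point. The pads swing forward as they close: fully open they stand 13 mm farther back than shut.
Start: joints at [60.648, 30.224, 82.088, -0, 67.689, -10.227], TCP at [0.205, 0.59, 0.208] pointing down, gripper open.
Joint ranges: [-176.69, 176.69], [-43.24, 126.21], [12.49, 139.97], [-82, 262], [0, 151.66], [-163.58, 163.58]. Speed limits (degrees/s): [159.86, 159.86, 180, 180, 180, 180].

### API

Orientations are given as [roll, pitch, yaw] about the fixed x, y, z axes, in that order (R = Rz(yaw) Ry(pitch) Rx(roll)).
In Python, from bench import ctrl, camera, camera_model, job_done, find_in, silhouettes, spot_point gives the robot as it stands.
- The arm moves only by the shell command python3 -m crank 'ROWS'. ROWS is a JSON object of lists of equal length, an entry for each row: "dp": the shift along the tool's x, y, z in cm, a list of three; "dr": the turn, a rotation vector about the tool's x, y, z in rad, a list of three; "claw": the opening, from -1 (shut) to 1 (fully open). A call has 1 to 10 rows; each row is the pose to reach, as a shift and turn from the pose measured when the call began, along the tool's axes at that moment; what a row does not reach only later rows make up. A row lasts 1/12 s, in which the tool goes at most 41.7 mm and 7.16 degrees, less where a joint would pass 70% of its speed; a pose out of reach is approached as far as the arm can. A call with a gripper value outside its range is refused whole. The fingers move at their own pace and stop on an object; the grip force is fixed at half the most. Time passes only in rows, so rows that repeat a pose let the fingers close. It gives the time, the measured TCP pose, the force and the opening at its end, in the units of the state.
- ctrl.state(): the state, without advancing time (a new reading comes with each control period).
- camera(name): name is "scene" or "top" or "wrist"; returns the picture (480x640x3 uint8, red, green, blue); there is no depth.
- camera_model(name): a dict with "fovy" (degrees; the focal length in pixels is half the picture's height over the tangent of half this angle, whatever the lens; pixels are square), "cx", "cy" (the principal point, pixels), "dist_coeffs" ([k1, k2, p1, p2, k3] as OpenCV has them; the pictures are not rectified), "world_to_cam" (4x4, takes a point from world to camera coordinates); the wrist camera has in their place "T_tool_cam" (4x4, takes a point from camera to tool coordinates, whose origin is the TCP and whose axes are the tool frame's). Camera axes: x right, y down, z forward; pixel columns grow to the right and rows downward; lengths in m; the calibration is good to about 2 mm. A picture is of the moment at which its call begins: read the wrist's pose just before it. camera_model takes no time and is no camera call.
- job_done(): hands the job in, once; it reports no verdict.
Trained networks look in the newest picture that a camera, given by its name, has taken for a name from the list of things; names that differ only in an ending like _2 or _b are one class to them, and where a whole thing is asked for, a point or a joint stands for the part that bears it (a point fixed in the world has none). Each returns a list of dicts, best first, with "confidence" (0 to 1); they miss things now and then, are a little off and sometimes report something else, mostly with a low value. They report only what shows in the picture. A call takes as long as a camera call.
- find_in(camera, thing): "pixel" ([column, row] in pixels, amid what is visible of it).
- silhouettes(camera, thing): "mask" (480x640 bool, what is visible of it) and "pixel" ([column, row] in pixels, amid what is visible of it).
- spot_point(camera, thing): "pixel" ([column, row] in pixels: a listed point, or the origin of a listed thing).
The state is a dict: "time_s": time; "q": joint angles; "joint_vel": joint speeds; "joint_torque": joint torques, N m; "tool_pos": TCP position; "eef_rot": TCP orientation; "force": force on the tool from outside, world axes, zero at the start; "moment": the same for the moment, N m; "grip_width": finger opening in m.
Only numpy, scipy, OpenCV 4.12 (cv2) and the standard library are available. Lean on these libraries where they do the work, as an engineer would, in place of code of your own. Each camera call takes 0.05 s, during which the arm holds its last target.

### The job

Get the rolling mill ready to roll down a batch of brass plates. First sweep every brass offcut off its feed table into the catch pan at the table's open end, pushing them with the scraper block and never touching the sharp offcuts with the fingers, then draw the plates up out of the slotted wooden block and lay all of them flat and lengthwise on the clean feed table between the guides, in one neat stack. Turn the gap dial on top of the mill until its pointer stands at the marker clip, without shifting the clip, and see that the scraper block is back on the bench top at the end.

Things in the scene. Friction and masses are not known exactly. Their poses are not given: they have to be found in the camera images.
- rolling_mill: small hand rolling mill, grey cast frame bolted to the bench. Origin on the bench under the rolls, z up, +x is the feed direction into the rolls. Frame (x from -42 to 42 mm, y from -76 to 76 mm) 210 mm high with the gap dial on top; gear case and crank at -y, towards the front edge of the bench. The feed table sticks out towards -x, a catch pan hangs at its end
- table_mid (a point): middle of the feed table's flat top, 100 mm above the bench, axes as the mill. The table runs from 90 mm behind it (+x, at the frame) to 90 mm before it (-x, the open end); side guides along it stand 18 mm above the table, 72 mm apart inside (y = -36 to 36 mm), 90 mm over all
- pan_mid (a point): middle of the floor of the sheet-steel catch pan, 65 mm above the bench, axes as the mill; the pan is 100 mm by 100 mm, its walls 27 mm high (8 mm below the table top); its first 22 mm lie under the table's open end
- dial_axis (a point): point on the dial's vertical axis, 247 mm above the bench, at mid height of the grip bar
- gap_dial (a joint): turn of the gap dial, rad: grows clockwise seen from above, at 0 the pointer looks along the mill's +x; stiff (0.08 N m), stays where left; stops at -0.1 and 4.2. Black disc of 72 mm with a grip bar 15 mm wide, 58 mm long, 229 to 257 mm above the bench; the white-lined nose at one end of the bar is the pointer. It moves the upper roll
- marker (a joint): angle of the marker clip, rad, counted as for the gap dial (the dial stands at the mark when both read the same); it is 1.7 to 3.1, always clockwise of the dial's start. Leave the clip alone
- pointer_tip (a point): tip of the dial's pointer, 42 mm from the axis; x points outward along the pointer
- marker_tip (a point): tip of the marker clip, a dark finger with a small brass block at its end on the scale plate under the dial, 48 mm from the dial's axis; x points outward
- plate_rack: fixed wooden block with four slots for plates, 164 mm (x) by 74 mm (y) by 36 mm high; origin at the middle of its underside; slots 6.6 mm wide run along y at x = -60, -20, 20 and 60 mm, floors 8 mm above the bench
- plate_1: a brass plate, the first of the three or four (absent ones read None): 60 mm wide, 100 mm long, 4 mm thick, about 0.2 kg; origin at its centre, x across its thickness, y along its width, z along its length. At the start it stands on its short edge in a slot of the wooden block, long side up, its top edge 108 mm above the bench; the slots are 28 mm deep
- plate_2: a brass plate, the second of the three or four (absent ones read None): 60 mm wide, 100 mm long, 4 mm thick, about 0.2 kg; origin at its centre, x across its thickness, y along its width, z along its length. At the start it stands on its short edge in a slot of the wooden block, long side up, its top edge 108 mm above the bench; the slots are 28 mm deep
- plate_3: a brass plate, the third of the three or four (absent ones read None): 60 mm wide, 100 mm long, 4 mm thick, about 0.2 kg; origin at its centre, x across its thickness, y along its width, z along its length. At the start it stands on its short edge in a slot of the wooden block, long side up, its top edge 108 mm above the bench; the slots are 28 mm deep
- plate_4: a brass plate, the fourth of the three or four (absent ones read None): 60 mm wide, 100 mm long, 4 mm thick, about 0.2 kg; origin at its centre, x across its thickness, y along its width, z along its length. At the start it stands on its short edge in a slot of the wooden block, long side up, its top edge 108 mm above the bench; the slots are 28 mm deep
- offcut_1: a bent brass offcut, the first of the two to four (absent ones read None): a strip 36 mm long, 12 mm wide, 3 mm thick, bent in the middle so that it stands 8 mm high; origin at the middle of its underside, x along its length. Starts on the outer half of the feed table
- offcut_2: a bent brass offcut, the second of the two to four (absent ones read None): a strip 36 mm long, 12 mm wide, 3 mm thick, bent in the middle so that it stands 8 mm high; origin at the middle of its underside, x along its length. Starts on the outer half of the feed table
- offcut_3: a bent brass offcut, the third of the two to four (absent ones read None): a strip 36 mm long, 12 mm wide, 3 mm thick, bent in the middle so that it stands 8 mm high; origin at the middle of its underside, x along its length. Starts on the outer half of the feed table
- offcut_4: a bent brass offcut, the fourth of the two to four (absent ones read None): a strip 36 mm long, 12 mm wide, 3 mm thick, bent in the middle so that it stands 8 mm high; origin at the middle of its underside, x along its length. Starts on the outer half of the feed table
- scraper_block: the scraper block, 0.16 kg: a steel blade 67 mm wide (y), 30 mm thick (x), 20 mm high with a wooden grip on it, 46 mm (y) by 26 mm (x), from 20 to 58 mm above the underside; origin at the middle of the underside. Starts standing on the bench; its blade just fits between the table's guides
- calliper: a slide calliper lying on the bench behind the feed table, 155 mm long; leave it alone

How it is judged:
By the outcome, as a careful person would: the job done as asked, in the order asked, and still so for the second after the job is handed in, with the robot touching nothing.
Of offcut_1, offcut_2, offcut_3, offcut_4 only 2 to 4 are there at a start; the rules pass over those that are not, and their reading is None.
Of plate_1, plate_2, plate_3, plate_4 only 3 to 4 are there at a start; the rules pass over those that are not, and their reading is None.
At some moment in a run one of scraper_block may be knocked a few centimetres aside while the robot is not near it.
Once in a run the grip may slacken for a moment while it holds something.
It also fails if it takes over 210 s, if anything falls off the work surface, if the arm or the gripper's body presses on something with over 40 N, if the wrist force passes 120 N, or if a joint passes its speed limit or range.

## Working session

There is one attempt and no reset: what is moved stays moved. The work goes in short steps, Python scripts to look and compute and a shell command to move; the robot and the scene stay as the last step left them, time stands still between calls to the robot, and variables do not carry over. Pictures are saved under pics/ and viewed, and the job is handed in when it is done.

```bash
ls; mkdir -p pics
python3 - <<'E'
from bench import ctrl, camera, camera_model
import cv2
print(ctrl.state(), ctrl.tcp_to_grasp)
for n in ("scene","top","wrist"):
    im=camera(n); cv2.imwrite(f"pics/{n}0.png",im[:,:,::-1]); m=camera_model(n); print(n,m)
E
```

```text
pics
{'time_s': 0.0, 'q': array([ 6.06475248e+01,  3.02787832e+01,  8.21577239e+01, -1.11521908e-04,
        6.76899876e+01, -1.02272501e+01]), 'joint_vel': array([ 0.00387074,  0.00294297, -0.051427  ,  0.07470116, -0.00938327,
        0.05315084]), 'joint_torque': array([-1.71470776e-03, -4.42353880e+01, -1.78021431e+01, -3.06536376e-04,
        8.55407445e-03,  3.94737523e-07]), 'tool_pos': array([0.20435444, 0.58982094, 0.20742822]), 'eef_rot': array([-100.18056002,   89.87350516, -119.30574262]), 'force': array([-0.26726901,  0.22639508, -0.21194719]), 'moment': array([0.02068943, 0.04318306, 0.00934958]), 'grip_width': 0.08532323761956138} 0.0187
scene {'fovy': 54.27683033262536, 'cx': 326.41148773410816, 'cy': 233.0047639620396, 'dist_coeffs': array([-0.03100734,  0.        ,  0.        ,  0.        ,  0.        ]), 'world_to_cam': array([[-0.77571242, -0.63092049,  0.01447691,  0.28621847],
       [-0.45333522,  0.54112033, -0.70829088,  0.48774019],
       [ 0.43904148, -0.55599293, -0.70577223,  0.74243696],
       [ 0.        ,  0.        ,  0.        ,  1.        ]])}
top
[... 253 characters left out ...]
598332,  0.01219139, -0.08870511,  0.53961357],
       [ 0.08886972,  0.01369727, -0.99594907,  1.16549801],
       [ 0.        ,  0.        ,  0.        ,  1.        ]])}
wrist {'fovy': 62.2594686012664, 'cx': 315.3385319830461, 'cy': 244.21423370921707, 'dist_coeffs': array([-0.02994575,  0.        ,  0.        ,  0.        ,  0.        ]), 'T_tool_cam': array([[-7.56163732e-04, -2.68454008e-01,  9.63292206e-01,
        -1.65398263e-01],
       [ 9.99999667e-01,  9.26608492e-05,  8.10801387e-04,
        -6.08772756e-04],
       [-3.06922356e-04,  9.63292498e-01,  2.68453849e-01,
        -6.89358106e-02],
       [ 0.00000000e+00,  0.00000000e+00,  0.00000000e+00,
         1.00000000e+00]])}
```

```bash
cat > h.py <<'E'
import numpy as np, cv2
from bench import ctrl, camera, camera_model, find_in, silhouettes, spot_point
from scipy.spatial.transform import Rotation as R
def K(m):
    f=240/np.tan(np.radians(m["fovy"])/2); return np.array([[f,0,m["cx"]],[0,f,m["cy"]],[0,0,1.]])
def tool(s=None):
    s=s or ctrl.state(); T=np.eye(4); T[:3,:3]=R.from_euler('xyz',s["eef_rot"],degrees=True).as_matrix(); T[:3,3]=s["tool_pos"]; return T
def w2c(n,T=None):
    m=camera_model(n)
    if n=="wrist": return np.linalg.inv((tool() if T is None else T)@m["T_tool_cam"])
    return m["world_to_cam"]
def proj(n,P,T=None):
    m=camera_model(n);W=w2c(n,T); P=np.atleast_2d(P).astype(float)
    c=P@W[:3,:3].T+W[:3,3]
    return cv2.projectPoints(c,np.zeros(3),np.zeros(3),K(m),m["dist_coeffs"])[0][:,0]
def ray(n,px,T=None):
    m=camera_model(n);W=np.linalg.inv(w2c(n,T))
    u=cv2.undistortPoints(np.array(px,float).reshape(-1,1,2),K(m),m["dist_coeffs"])[:,0]
    d=np.c_[u,np.ones(len(u))]@W[:3,:3].T
    return W[:3,3],d
def onz(n,px,z,T=None):
    o,d=ray(n,px,T); return o+d*((z-o[2])/d[:,2])[:,None]
def tri(p1,p2,n1="top",n2="scene"):
    o1,d1=ray(n1,p1);o2,d2=ray(n2,p2);d1=d1[0]/np.linalg.norm(d1[0]);d2=d2[0]/np.linalg.norm(d2[0])
    A=np.c_[d1,-d2]; t=np.linalg.lstsq(A,o2-o1,rcond=None)[0]
    a=o1+t[0]*d1;b=o2+t[1]*d2; return (a+b)/2,np.linalg.norm(a-b)
def snap(n,name,marks=(),crop=None,scale=1):
    im=camera(n)[:,:,::-1].copy()
    for p in marks: cv2.circle(im,tuple(int(round(v)) for v in p),2,(255,0,255),-1)
    if crop: x0,y0,x1,y1=crop; im=im[y0:y1,x0:x1]
    if scale!=1: im=cv2.resize(im,None,fx=scale,fy=scale,interpolation=cv2.INTER_CUBIC)
    cv2.imwrite(f"pics/{name}.png",im)
def Tm(x,y,z,yaw):
    T=np.eye(4);T[:3,:3]=R.from_euler('z',yaw,degrees=True).as_matrix();T[:3,3]=[x,y,z];return T
def delta(P,rot=None,s=None):
    "shift in tool axes (cm) and rotvec to get TCP to P with rotation matrix rot"
    T=tool(s);dp=T[:3,:3].T@(np.array(P)-T[:3,3])*100
    dr=R.from_matrix(T[:3,:3].T@rot).as_rotvec() if rot is not None else np.zeros(3)
    return np.round(dp,2),np.round(dr,3)
def down(a):
    "tool pointing down, jaw axis (tool y) at world angle a deg"
    x=np.array([0,0,-1.]);y=np.array([np.cos(np.radians(a)),np.sin(np.radians(a)),0]);return np.c_[x,y,np.cross(x,y)]
E
python3 - <<'E'
from h import *
for n in ("top","scene"):
    camera(n)
    for t in ("rolling_mill","table_mid","pan_mid","dial_axis","pointer_tip","marker_tip","plate_rack","plate_1","offcut_1","scraper_block","calliper"):
        r=spot_point(n,t); print(n,t,[(np.round(d["pixel"],1).tolist(),round(d["confidence"],2)) for d in r][:7])
print(proj("top",[[0,0,0],[.2,.59,.2]]),proj("scene",[[0,0,0],[.2,.59,.2]]), ctrl.state()["time_s"])
print(tool())
snap("top","topc",crop=(280,190,500,340),scale=3.6)
snap("scene","scenec",crop=(290,150,450,310),scale=3.7)
E
```

```text
top rolling_mill [([433.5, 252.4], 0.83)]
top table_mid [([377.7, 251.2], 0.87)]
top pan_mid [([313.9, 249.7], 0.82)]
top dial_axis [([177.9, 265.2], 0.74)]
top pointer_tip [([485.5, 253.1], 0.86)]
top marker_tip [([436.1, 252.6], 0.49)]
top plate_rack [([181.6, 257.8], 0.89)]
top plate_1 [([172.1, 248.1], 0.76), ([177.8, 265.2], 0.72), ([173.8, 226.4], 0.55), ([173.2, 284.9], 0.4)]
top offcut_1 [([344.8, 260.0], 0.49), ([346.8, 241.8], 0.41)]
top scraper_block [([248.9, 272.7], 0.66)]
top calliper [([384.9, 188.0], 0.86)]
scene rolling_mill [([394.8, 242.0], 0.75), ([364.3, 243.9], 0.4)]
scene table_mid [([365.4, 243.9], 0.96)]
scene pan_mid [([334.6, 282.7], 0.66)]
scene dial_axis [([405.3, 164.6], 0.72)]
scene pointer_tip [([419.1, 163.8], 0.91)]
scene marker_tip [([392.5, 186.0], 0.42)]
scene plate_rack [([246.6, 384.0], 0.86)]
scene plate_1 [([228.2, 354.1], 0.85), ([268.8, 390.7], 0.67), ([251.4, 377.6], 0.66), ([239.6, 365.8], 0.64), ([416.0, 161.3], 0.23)]
scene offcut_1 [([358.6, 259.4], 0.61), ([343.1, 250.0], 0.47), ([406.9, 163.8], 0.23)]
scene scraper_block [([359.4, 260.1], 0.62), ([304.7, 347.1], 0.56)]
scene calliper [([326.4, 241.3], 0.83)]
[[ 218.80577636  515.67497122]
 [-173.96940493  443.34197457]] [[503.67119749 535.07012426]
 [ 45.85918418 909.65520899]] 1.35
[[-1.27716995e-05  3.27669221e-01  9.44792507e-01  2.04739790e-01]
 [ 3.50494368e-05  9.44792507e-01 -3.27669221e-01  5.90496967e-01]
 [-9.99999999e-01  2.89295525e-05 -2.35512277e-05  2.08419100e-01]
 [ 0.00000000e+00  0.00000000e+00  0.00000000e+00  1.00000000e+00]]
```

Run:
```python
from h import *
from scipy.optimize import least_squares
c=lambda x,y:(280+x/3.6,190+y/3.6)
s=lambda x,y:(290+x/3.7,150+y/3.7)
pts=[("top",(-42,76,210),c(547,42)),("top",(42,76,210),c(728,40)),("top",(42,-76,210),c(738,362)),("top",(-42,-76,210),c(556,362)),
("top",(-300,50,92),c(30,128)),("top",(-300,-50,92),c(33,322)),("top",(-132,0,100),(377.7,251.2)),("top",(-250,0,65),(313.9,249.7)),
("scene",(-132,0,100),(365.4,243.9)),("scene",(-250,0,65),(334.6,282.7)),
("scene",(-300,50,92),s(46,468)),("scene",(-300,-50,92),s(182,566)),("scene",(-42,-76,210),s(484,190)),("scene",(-42,76,210),s(288,88)),("scene",(42,-76,210),s(552,125)),("top",(0,0,247),c(648,200))]
def f(p,full=False):
    T=Tm(*p[:3],p[3]);r=[]
    for n,P,px in pts:
        w=T[:3,:3]@(np.array(P)/1000)+T[:3,3]; r.append(proj(n,w)[0]-px)
    return np.array(r).ravel()
def f3(p): return f([p[0],p[1],0,p[2]])
r=least_squares(f3,[.5,-.3,-90],loss='soft_l1'); print(r.x); print(np.round(f3(r.x).reshape(-1,2),1).tolist())
r4=least_squares(f,[.5,-.3,0,-90],loss='soft_l1');print(r4.x)
# rack
a=[(246.6,384.0)];print("rack",onz("top",[(181.6,257.8)],0),onz("scene",a,0))
print("rack corners top z36",onz("top",[(161,215),(199.5,215.5),(199.5,298.5),(160.5,297.5)],.036))
print("scraper top",onz("top",[(248.9,272.7)],0),onz("scene",[(304.7,347.1)],0))
for p in [(172.1,248.1),(177.8,265.2),(173.8,226.4),(173.2,284.9)]: print(onz("top",[p],.108)[0])
snap("top","topl",crop=(140,190,290,310),scale=5)
snap("scene","scenel",crop=(190,300,340,430),scale=4.6)
```

```text
[  0.50303105  -0.43761206 -90.10077868]
[[0.9, -0.3], [1.0, -0.4], [1.4, 0.9], [0.9, 1.2], [-3.1, 0.3], [-3.7, -0.6], [-2.8, -0.1], [-1.7, 3.2], [0.7, -0.6], [-1.3, 1.6], [-1.8, 2.1], [-1.7, 0.0], [2.4, -0.4], [-2.1, -1.1], [3.3, -1.6], [4.4, -1.2]]Traceback (most recent call last):
  File "<stdin>", line 16, in <module>
    return func(*args, **kwargs)
    result = trf(vector_fun.fun, vector_fun.jac, x0, f0, J0, lb, ub, ftol, xtol,
                 gtol, max_nfev, x_scale, loss_function, tr_solver,
                 tr_options.copy(), verbose, callback=callback_wrapped)
    return trf_no_bounds(
        fun, jac, x0, f0, J0, ftol, xtol, gtol, max_nfev, x_scale,
        loss_function, tr_solver, tr_options, verbose, callback=callback)
    J = jac(x)
    self._update_jac()
    ~~~~~~~~~~~~~~~~^^
    self.J = self.jac_wrapped(xp_copy(self.x), f0=self.f)
             ~~~~~~~~~~~~~~~~^^^^^^^^^^^^^^^^^^^^^^^^^^^^
    J, dct = approx_derivative(
             ~~~~~~~~~~~~~~~~~^
        self.fun,
        ^^^^^^^^^
    ...<2 lines>...
        **self.finite_diff_options,
        ^^^^^^^^^^^^^^
[... 263 characters left out ...]
          mf)
                             ^^^
    df = [f_eval - f0 for f_eval in f_evals]
                                    ^^^^^^^
    f = np.atleast_1d(self.fun(x, *self.args, **self.kwargs))
                      ~~~~~~~~^^^^^^^^^^^^^^^^^^^^^^^^^^^^^^
    return np.atleast_1d(self.fun(x))
                         ~~~~~~~~^^^
    return self.f(x, *self.args, **self.kwargs)
           ~~~~~~^^^^^^^^^^^^^^^^^^^^^^^^^^^^^^
  File "<stdin>", line 12, in f
  File "h.py", line 13, in proj
    m=camera_model(n);W=w2c(n,T); P=np.atleast_2d(P).astype(float)
                        ~~~^^^^^
  File "h.py", line 9, in w2c
    m=camera_model(n)
ValueError: time passes only in moves, steps and waits
```

```bash
python3 - <<'E'
s=open('h.py').read()
s=s.replace("def K(m)","import functools\n_cm=camera_model\ncamera_model=functools.lru_cache(None)(_cm)\ndef K(m)",1)
open('h.py','w').write(s)
E
python3 - <<'E'
from h import *
from scipy.optimize import least_squares
c=lambda x,y:(280+x/3.6,190+y/3.6)
s=lambda x,y:(290+x/3.7,150+y/3.7)
pts=[("top",(-42,76,210),c(547,42)),("top",(42,76,210),c(728,40)),("top",(42,-76,210),c(738,362)),("top",(-42,-76,210),c(556,362)),
("top",(-300,50,92),c(30,128)),("top",(-300,-50,92),c(33,322)),("top",(-132,0,100),(377.7,251.2)),("top",(-250,0,65),(313.9,249.7)),
("scene",(-132,0,100),(365.4,243.9)),("scene",(-250,0,65),(334.6,282.7)),
("scene",(-300,50,92),s(46,468)),("scene",(-300,-50,92),s(182,566)),("scene",(-42,-76,210),s(484,190)),("scene",(-42,76,210),s(288,88)),("scene",(42,-76,210),s(552,125)),("top",(0,0,229),c(648,200))]
def f(p):
    T=Tm(*p[:2],0,p[2]);r=[]
    for n,P,px in pts:
        P=np.array(P)/1000
        if P[0]<-.1: P[0]+=p[3]
        w=T[:3,:3]@P+T[:3,3]; r.append(proj(n,w)[0]-px)
    return np.array(r).ravel()
r=least_squares(f,[.5,-.3,-90,0],loss='soft_l1'); print(r.x); print(np.round(f(r.x).reshape(-1,2),1).tolist())
a=[(246.6,384.0)];print("rack",onz("top",[(181.6,257.8)],0),onz("scene",a,0))
print("rack corners top z36",onz("top",[(161,215),(199.5,215.5),(199.5,298.5),(160.5,297.5)],.036))
print("scraper top",onz("top",[(248.9,272.7)],0),onz("scene",[(304.7,347.1)],0))
for p in [(172.1,248.1),(177.8,265.2),(173.8,226.4),(173.2,284.9)]: print(onz("top",[p],.108)[0])
snap("top","topl",crop=(140,190,290,310),scale=5)
snap("scene","scenel",crop=(190,300,340,430),scale=4.6)
E
```

```text
[ 5.03292421e-01 -4.35362407e-01 -9.01190327e+01  7.25293921e-03]
[[-0.4, -0.5], [-0.3, -0.5], [-0.0, 0.8], [-0.5, 1.1], [-0.5, 0.1], [-1.1, -0.8], [-0.1, -0.3], [0.9, 3.0], [1.9, -1.9], [-0.0, 0.1], [-0.4, 0.6], [-0.4, -1.6], [1.8, 0.1], [-2.8, -0.7], [2.8, -1.1], [0.5, -0.5]]
rack [[0.50074901 0.08025887 0.        ]] [[0.50941049 0.07771081 0.        ]]
rack corners top z36 [[0.58440147 0.11304265 0.036     ]
 [0.58250531 0.0366994  0.036     ]
 [0.41823785 0.03542985 0.036     ]
 [0.42123257 0.1117857  0.036     ]]
scraper top [[ 0.46870704 -0.05676582  0.        ]] [[ 0.47574791 -0.05881769  0.        ]]
[0.51282744 0.07151032 0.108     ]
[0.48093678 0.06060813 0.108     ]
[0.55332882 0.06880023 0.108     ]
[0.44468391 0.06863563 0.108     ]
```

Run:
```python
from h import *
print(delta([.462,-.058,.21],down(90)))
```

```text
(array([ -0.16, -52.84,  45.55]), array([-0.334,  0.   ,  0.   ]))
```

```bash
python3 -m crank '{"dp":[[0,-52.8,45.5],[0,-52.8,45.5],[0,-52.8,45.5],[0,-52.8,45.5],[0,-52.8,45.5],[0,-52.8,45.5],[0,-52.8,45.5],[0,-52.8,45.5],[0,-52.8,45.5],[0,-52.8,45.5]],"dr":[[-0.334,0,0],[-0.334,0,0],[-0.334,0,0],[-0.334,0,0],[-0.334,0,0],[-0.334,0,0],[-0.334,0,0],[-0.334,0,0],[-0.334,0,0],[-0.334,0,0]],"claw":[1,1,1,1,1,1,1,1,1,1]}'; python3 -c "
from h import *
print(delta([.462,-.058,.21],down(90)))"
```

```text
time_s: 2.38
tool_pos: [0.3586, 0.2019, 0.2088]
eef_rot: [13.4, 89.9, 13.4]
force: [0.5, -0.0, 0.1]
grip_width: 0.0854
(array([ -0.12, -26.  ,  10.32]), array([ 0.001,  0.001, -0.   ]))
```

```bash
python3 -m crank '{"dp":[[0,-26,10.3],[0,-26,10.3],[0,-26,10.3],[0,-26,10.3],[0,-26,10.3],[0,-26,10.3],[0,-26,10.3],[0,-26,10.3],[0,-26,10.3]],"dr":[[0,0,0],[0,0,0],[0,0,0],[0,0,0],[0,0,0],[0,0,0],[0,0,0],[0,0,0],[0,0,0]],"claw":[1,1,1,1,1,1,1,1,1]}'
python3 - <<'E'
from h import *
T=tool();print(T[:3,3])
snap("wrist","w1",[])
for t in ("scraper_block",):
  for r in (spot_point("wrist",t),silhouettes("wrist",t)):
    for d in r: print(d["pixel"],d["confidence"],onz("wrist",[d["pixel"]],0,T))
E
```

```text
time_s: 3.13
tool_pos: [0.4624, -0.0596, 0.2088]
eef_rot: [13.3, 89.9, 13.1]
force: [-0.7, 0.3, 0.2]
grip_width: 0.0855
[ 0.46243656 -0.0596431   0.20883045]
[312.8, 217.1] 0.95 [[ 0.47105297 -0.06199614  0.        ]]
[315.3, 217.6] 0.6 [[ 0.47154924 -0.05959852  0.        ]]
```

Run:
```python
from h import *
T=tool()
print(onz("wrist",[(297.5,185),(334,185.5)],.02,T))
im=cv2.imread("pics/w1.png")[160:280,260:370];cv2.imwrite("pics/w1c.png",cv2.resize(im,None,fx=5,fy=5,interpolation=cv2.INTER_CUBIC))
```

```text
[[ 0.435734   -0.07239525  0.02      ]
 [ 0.43612122 -0.0399525   0.02      ]]
```

```bash
python3 -c "
from h import *
print(delta([.471,-.0605,.028],down(90)))"
```

```text
(array([18.06, -0.4 ,  1.03]), array([ 0.002, -0.   , -0.001]))
```

```bash
python3 -m crank '{"dp":[[14,-0.1,0.9],[14,-0.1,0.9],[14,-0.1,0.9],[14,-0.1,0.9],[18,-0.1,0.9],[18,-0.1,0.9],[18,-0.1,0.9]],"dr":[[0,0,0],[0,0,0],[0,0,0],[0,0,0],[0,0,0],[0,0,0],[0,0,0]],"claw":[1,1,1,1,1,1,1]}'; python3 -m crank '{"dp":[[0,0,0],[0,0,0],[0,0,0],[0,0,0],[0,0,0],[0,0,0],[0,0,0],[0,0,0]],"dr":[[0,0,0],[0,0,0],[0,0,0],[0,0,0],[0,0,0],[0,0,0],[0,0,0],[0,0,0]],"claw":[-1,-1,-1,-1,-1,-1,-1,-1]}'
```

```text
time_s: 3.87
tool_pos: [0.4671, -0.0554, 0.0269]
eef_rot: [152.3, 89.5, 152.5]
force: [0.4, -0.1, 0.7]
grip_width: 0.0855
time_s: 4.53
tool_pos: [0.4684, -0.0561, 0.029]
eef_rot: [146.0, 89.8, 146.2]
force: [-1.6, -1.4, 11.8]
grip_width: 0.0241
```

```bash
python3 -m crank '{"dp":[[-15,0,0],[-15,0,0],[-15,0,0],[-15,0,0],[-15,0,0],[-15,0,0]],"dr":[[0,0,0],[0,0,0],[0,0,0],[0,0,0],[0,0,0],[0,0,0]],"claw":[-1,-1,-1,-1,-1,-1]}';python3 - <<'E'
from h import *
T=tool();print(T)
snap("wrist","w2",[])
print(delta([.5,-.3,.185],down(90)))
E
```

```text
time_s: 5.03
tool_pos: [0.4698, -0.0568, 0.1811]
eef_rot: [25.8, 89.9, 26.0]
force: [-0.3, 0.5, -2.2]
grip_width: 0.0242
[[ 1.23666954e-03 -3.26476058e-03  9.99993906e-01  4.69771166e-01]
 [ 6.03907581e-04  9.99994491e-01  3.26401565e-03 -5.68046951e-02]
 [-9.99999053e-01  5.99867392e-04  1.23863434e-03  1.81060561e-01]
 [ 0.00000000e+00  0.00000000e+00  0.00000000e+00  1.00000000e+00]]
(array([ -0.61, -24.38,   3.08]), array([ 0.003, -0.003, -0.002]))
```

```bash
python3 -c "
from h import *
T=tool(); print(onz('wrist',[(275,218),(340,218)],.153,T), onz('wrist',[(272,231),(347,231)],.173,T))"
python3 -m crank '{"dp":[[-0.5,-24.4,3.2],[-0.5,-24.4,3.2],[-0.5,-24.4,3.2],[-0.5,-24.4,3.2],[-0.5,-24.4,3.2],[-0.5,-24.4,3.2],[-0.5,-24.4,3.2],[-0.5,-24.4,3.2],[-0.5,-24.4,3.2]],"dr":[[0.003,-0.003,0],[0.003,-0.003,0],[0.003,-0.003,0],[0.003,-0.003,0],[0.003,-0.003,0],[0.003,-0.003,0],[0.003,-0.003,0],[0.003,-0.003,0],[0.003,-0.003,0]],"claw":[-1,-1,-1,-1,-1,-1,-1,-1,-1]}';python3 - <<'E'
from h import *
T=tool();print(T)
snap("wrist","w3",[])
snap("top","t3",crop=(280,180,480,330),scale=4)
snap("scene","s3",crop=(290,150,450,310),scale=3.7)
E
```

```text
[[ 0.43941592 -0.07630859  0.153     ]
 [ 0.43932089 -0.0442955   0.153     ]] [[ 0.44118732 -0.07578247  0.173     ]
 [ 0.44108975 -0.04239549  0.173     ]]
time_s: 5.83
tool_pos: [0.4994, -0.2987, 0.1814]
eef_rot: [122.9, 89.5, 122.9]
force: [-0.2, 0.5, -1.5]
grip_width: 0.0239
[[-4.32174813e-03  6.40119665e-04  9.99990456e-01  4.99366467e-01]
 [ 6.69212571e-03  9.99977421e-01 -6.11189362e-04 -2.98668922e-01]
 [-9.99968268e-01  6.68942044e-03 -4.32593431e-03  1.81367497e-01]
 [ 0.00000000e+00  0.00000000e+00  0.00000000e+00  1.00000000e+00]]
```

Run:
```python
from h import *
T=tool()
print(onz('wrist',[(230,201.5),(400,201),(230,187),(400,187)],.118,T))
print(onz('wrist',[(200,317),(200,327),(400,327),(400,317)],.118,T), onz('wrist',[(200,305),(390,305)],.1,T))
print('openend',onz('wrist',[(431,250)],.1,T), onz('wrist',[(436,195),(426,322)],.118,T))
print('off',onz('wrist',[(356,222),(414,217),(357,285),(411,290)],.1,T))
im=cv2.imread("pics/w3.png")[165:345,130:450];cv2.imwrite("pics/w3c.png",cv2.resize(im,None,fx=2.5,fy=3.2,interpolation=cv2.INTER_CUBIC))
```

```text
[[ 0.46956318 -0.34779084  0.118     ]
 [ 0.46914196 -0.24830961  0.118     ]
 [ 0.46109491 -0.34733697  0.118     ]
 [ 0.46095201 -0.24878033  0.118     ]]
[[ 0.54346024 -0.37100277  0.118     ]
 [ 0.55047271 -0.37155415  0.118     ]
 [ 0.55046818 -0.243452    0.118     ]
 [ 0.543445   -0.2438835   0.118     ]] [[ 0.54327442 -0.37591887  0.1       ]
 [ 0.54322975 -0.24693253  0.1       ]]
openend [[ 0.5042939  -0.22209088  0.1       ]] [[ 0.46554423 -0.22738081  0.118     ]
 [ 0.54700323 -0.22696588  0.118     ]]
off [[ 0.48566518 -0.27177327  0.1       ]
 [ 0.48234212 -0.23476499  0.1       ]
 [ 0.52869031 -0.26983213  0.1       ]
 [ 0.53232    -0.23334933  0.1       ]]
```

```bash
python3 -c "
from h import *
print(delta([.5015,-.316,.152],down(90.1)))"
```

```text
(array([ 3.08, -1.81,  0.11]), array([ 0.   , -0.002, -0.004]))
```

```bash
python3 -m crank '{"dp":[[3,-1.8,0.15],[3,-1.8,0.15],[3,-1.8,0.15],[3,-1.8,0.15]],"dr":[[0,-0.002,-0.004],[0,-0.002,-0.004],[0,-0.002,-0.004],[0,-0.002,-0.004]],"claw":[-1,-1,-1,-1]}';python3 - <<'E'
from h import *
s=ctrl.state();T=tool(s);print(T[:3,3],s["force"])
snap("wrist","w4",[],crop=(130,150,450,350),scale=2.5)
print(delta([.5015,-.316,.1295],down(90.1)))
E
```

```text
time_s: 6.32
tool_pos: [0.5019, -0.3147, 0.153]
eef_rot: [114.4, 89.9, 114.5]
force: [-0.0, 0.0, -2.0]
grip_width: 0.0238
[ 0.50186051 -0.31469666  0.15303163] [-0.03651403  0.02633303 -1.95165328]
(array([ 2.41, -0.09, -0.07]), array([ 0.001,  0.   , -0.   ]))
```

```bash
python3 -c "
from h import *
T=tool();print(onz('wrist',[(310,217.4)],.1245,T),onz('wrist',[(310,230)],.1445,T),onz('wrist',[(310,204.8)],.118,T))
print(onz('wrist',[(200,332),(420,332.5)],.118,T))"
```

```text
[[ 0.47351099 -0.31792312  0.1245    ]] [[ 0.47514624 -0.31768279  0.1445    ]] [[ 0.46829882 -0.31799874  0.118     ]]
[[ 0.54060024 -0.37985986  0.118     ]
 [ 0.540574   -0.25621837  0.118     ]]
```

Run:
```python
from h import *
T=tool();print(T[:3,3])
im=camera("wrist")
for t,z in (("scraper_block",.1245),("table_mid",.1)):
  for d in spot_point("wrist",t): print(t,d["pixel"],d["confidence"],onz("wrist",[d["pixel"]],z,T))
# zoom
cv2.imwrite("pics/w5.png",cv2.resize(im[205:330,250:370,::-1],None,fx=5,fy=4.6,interpolation=cv2.INTER_CUBIC))
```

```text
[ 0.50220574 -0.31508397  0.15359552]
scraper_block [305.9, 276.4] 0.76 [[ 0.50478066 -0.32007423  0.1245    ]]
scraper_block [55.0, 360.6] 0.75 [[ 0.55580487 -0.46153017  0.1245    ]]
table_mid [306.7, 275.9] 0.62 [[ 0.51350587 -0.32017435  0.1       ]]
```

Run:
```python
from h import *
T=tool()
for zb in (.112,.118,.1245,.13,.136):
    a=onz('wrist',[(277,217.0)],zb,T)[0];b=onz('wrist',[(277,225.2)],zb+.02,T)[0];c=onz('wrist',[(272.4,240),(346.6,240)],zb+.02,T)
    print(zb,a[0],b[0],c[1,1]-c[0,1])
```

```text
0.112 0.4762129466045817 0.47608882951258324 0.0362214353455616
0.118 0.4749641962070159 0.4747107049066488 0.035061040679481514
0.1245 0.4736113832763197 0.4732177365835531 0.033803946457894696
0.13 0.4724666954118844 0.4719544556947798 0.032740251347321225
0.136 0.4712179450143187 0.4705763310888453 0.031579856681241025
```

```bash
python3 -m crank '{"dp":[[0,0,-0.25],[0.5,0,-0.25],[1.0,0,-0.25],[1.3,0,-0.25],[1.3,0,-0.25]],"dr":[[0,0,0],[0,0,0],[0,0,0],[0,0,0],[0,0,0]],"claw":[-1,-1,-1,-1,-1]}'
python3 - <<'E'
from h import *
s=ctrl.state();T=tool(s);print(T[:3,3],s["force"],s["moment"])
snap("wrist","w6",[],crop=(230,170,400,340),scale=3.5)
E
```

```text
time_s: 6.93
tool_pos: [0.4992, -0.3151, 0.1398]
eef_rot: [114.7, 90.0, 114.9]
force: [0.1, -0.1, -2.4]
grip_width: 0.0235
[ 0.49923151 -0.31513731  0.13983014] [ 0.10836519 -0.06734738 -2.38741142] [-0.00565376 -0.0038505   0.02791128]
```

```bash
python3 -m crank '{"dp":[[0.4,0,0],[0.8,0,0],[1.0,0,0],[1.0,0,0]],"dr":[[0,0,0],[0,0,0],[0,0,0],[0,0,0]],"claw":[-1,-1,-1,-1]}'
python3 - <<'E'
from h import *
s=ctrl.state();T=tool(s);print(T[:3,3],s["force"],s["moment"])
snap("wrist","w7",[])
E
```

```text
time_s: 7.32
tool_pos: [0.4993, -0.3152, 0.1296]
eef_rot: [118.0, 89.9, 118.1]
force: [0.7, -0.2, -1.0]
grip_width: 0.0239
[ 0.49926624 -0.31521207  0.12957861] [ 0.74776846 -0.20381996 -1.03188608] [0.02543023 0.023015   0.01239839]
```

```bash
python3 -m crank '{"dp":[[0.02,0.5,0],[0.03,1.4,0],[0.03,2.3,0],[0.03,3.2,0],[0.03,4.1,0],[0.03,5.0,0],[0.03,5.9,0],[0.03,6.8,0],[0.03,7.7,0],[0.03,8.0,0]],"dr":[[0,0,0],[0,0,0],[0,0,0],[0,0,0],[0,0,0],[0,0,0],[0,0,0],[0,0,0],[0,0,0],[0,0,0]],"claw":[-1,-1,-1,-1,-1,-1,-1,-1,-1,-1]}'
python3 - <<'E'
from h import *
s=ctrl.state();T=tool(s);print(T[:3,3],s["force"],s["moment"])
snap("wrist","w8",[])
E
```

```text
time_s: 8.2
tool_pos: [0.4988, -0.2333, 0.1295]
eef_rot: [122.5, 89.9, 122.7]
force: [-0.4, 0.7, -1.6]
grip_width: 0.0237
[ 0.49876921 -0.23328281  0.12953684] [-0.44841946  0.73911276 -1.61633586] [-0.03858444 -0.00865264  0.01045935]
```

```bash
python3 -m crank '{"dp":[[0,0.7,0],[0,1.4,0],[0,2.2,0],[0,2.2,0],[0,2.2,0]],"dr":[[0,0,0],[0,0,0],[0,0,0],[0,0,0],[0,0,0]],"claw":[-1,-1,-1,-1,-1]}'
python3 - <<'E'
from h import *
s=ctrl.state();T=tool(s);print(T[:3,3],s["force"],s["moment"])
snap("wrist","w9",[])
E
```

```text
time_s: 8.67
tool_pos: [0.4987, -0.2109, 0.1296]
eef_rot: [126.8, 89.9, 127.1]
force: [-0.2, -0.2, -1.7]
grip_width: 0.0239
[ 0.49871858 -0.21092176  0.12958166] [-0.24627075 -0.17088327 -1.73998589] [-0.0093296   0.07231868  0.03864394]
```

```bash
python3 -m crank '{"dp":[[-3,0,0],[-6,0,0],[-8,0,0],[-8,0,0]],"dr":[[0,0,0],[0,0,0],[0,0,0],[0,0,0]],"claw":[-1,-1,-1,-1]}'
python3 - <<'E'
from h import *
s=ctrl.state();T=tool(s);print(T[:3,3],s["force"],s["moment"])
snap("wrist","w10",[])
print(delta([.47,-.06,.19],down(90)))
E
```

```text
time_s: 9.05
tool_pos: [0.502, -0.2139, 0.2142]
eef_rot: [-32.2, 89.5, -32.0]
force: [1.1, -0.6, -0.2]
grip_width: 0.0243
[ 0.50198218 -0.2139406   0.21415978] [ 1.11989888 -0.61389899 -0.21667763] [-0.037224   -0.05121595 -0.04510828]
(array([ 2.14, 15.32, -3.01]), array([0.004, 0.004, 0.002]))
```

```bash
python3 -m crank '{"dp":[[2.1,15.3,-3],[2.1,15.3,-3],[2.1,15.3,-3],[2.1,15.3,-3],[2.1,15.3,-3],[2.1,15.3,-3],[2.1,15.3,-3]],"dr":[[0.004,0.004,0.002],[0.004,0.004,0.002],[0.004,0.004,0.002],[0.004,0.004,0.002],[0.004,0.004,0.002],[0.004,0.004,0.002],[0.004,0.004,0.002]],"claw":[-1,-1,-1,-1,-1,-1,-1]}'
python3 -c "
from h import *
print(delta([.47,-.06,.0305],down(90)))"
```

```text
time_s: 9.68
tool_pos: [0.4702, -0.0605, 0.1896]
eef_rot: [-124.0, 90.0, -123.9]
force: [0.3, -0.4, -1.6]
grip_width: 0.024
(array([ 1.591e+01,  6.000e-02, -1.000e-02]), array([ 0.   , -0.   ,  0.001]))
```

```bash
python3 -m crank '{"dp":[[4,0,0],[8,0,0],[12,0,0],[14.5,0,0],[15.5,0,0],[15.9,0,0],[15.9,0,0]],"dr":[[0,0,0],[0,0,0],[0,0,0],[0,0,0],[0,0,0],[0,0,0],[0,0,0]],"claw":[-1,-1,-1,-1,-1,-1,-1]}'
python3 -m crank '{"dp":[[0,0,0],[0,0,0],[0,0,0],[0,0,0],[0,0,0],[0,0,0],[0,0,0]],"dr":[[0,0,0],[0,0,0],[0,0,0],[0,0,0],[0,0,0],[0,0,0],[0,0,0]],"claw":[1,1,1,1,1,1,1]}'
```

```text
time_s: 10.27
tool_pos: [0.47, -0.0621, 0.0298]
eef_rot: [-171.6, 89.9, -171.8]
force: [0.0, -0.3, -1.2]
grip_width: 0.0235
time_s: 10.85
tool_pos: [0.4701, -0.0621, 0.03]
eef_rot: [-165.2, 89.9, -165.3]
force: [0.2, 0.6, -0.3]
grip_width: 0.0856
```

```bash
python3 -m crank '{"dp":[[-4,0,0],[-8,0,0],[-12,0,0],[-16,0,0],[-20,3,1],[-20,7,2],[-20,10,2],[-20,13,2],[-20,13,2],[-20,13,2]],"dr":[[0,0,0],[0,0,0],[0.1,0,0],[0.22,0,0],[0.34,0,0],[0.46,0,0],[0.58,0,0],[0.7,0,0],[0.82,0,0],[0.94,0,0]],"claw":[1,1,1,1,1,1,1,1,1,1]}'
python3 -c "
from h import *
print(delta([.50,.06,.23],down(0)))"
```

```text
time_s: 11.68
tool_pos: [0.49, 0.0704, 0.23]
eef_rot: [-121.9, 89.9, -174.9]
force: [0.8, -0.5, -0.2]
grip_width: 0.0853
(array([0.  , 0.17, 1.43]), array([ 0.645, -0.   ,  0.002]))
```

```bash
python3 -m crank '{"dp":[[0,0.2,1.4],[0,0.2,1.4],[0,0.2,1.4],[0,0.2,1.4],[0,0.2,1.4],[0,0.2,1.4],[0,0.2,1.4]],"dr":[[0.645,0,0],[0.645,0,0],[0.645,0,0],[0.645,0,0],[0.645,0,0],[0.645,0,0],[0.645,0,0]],"claw":[1,1,1,1,1,1,1]}'
python3 - <<'E'
from h import *
T=tool();print(T)
snap("wrist","w11")
for n,z in (("plate_rack",0.),("plate_1",.058)):
  for d in spot_point("wrist",n): print(n,d["pixel"],d["confidence"],onz("wrist",[d["pixel"]],z,T))
E
```

```text
time_s: 12.27
tool_pos: [0.4997, 0.0605, 0.2299]
eef_rot: [-85.3, 89.9, -175.2]
force: [-0.3, -0.7, 0.3]
grip_width: 0.0854
[[-2.15494899e-03  9.99995556e-01  2.05989949e-03  4.99716733e-01]
 [-1.80856254e-04  2.05951450e-03 -9.99997863e-01  6.05225242e-02]
 [-9.99997662e-01 -2.15531693e-03  1.76417301e-04  2.29939629e-01]
 [ 0.00000000e+00  0.00000000e+00  0.00000000e+00  1.00000000e+00]]
plate_rack [322.6, 191.4] 0.68 [[0.5054377  0.07295755 0.        ]]
plate_1 [388.1, 202.1] 0.88 [[0.56064757 0.07208025 0.058     ]]
plate_1 [246.7, 200.7] 0.84 [[0.43953249 0.07296106 0.058     ]]
plate_1 [295.5, 199.8] 0.73 [[0.48134879 0.07381767 0.058     ]]
plate_1 [343.1, 202.4] 0.66 [[0.52208788 0.07168635 0.058     ]]
```

```bash
python3 -c "
from h import *
print(delta([.4405,.073,.13],down(0)))"
```

```text
(array([10.01, -5.92, -1.27]), array([0.002, 0.   , 0.002]))
```

```bash
python3 -m crank '{"dp":[[2,-5.9,-1.3],[6,-5.9,-1.3],[10,-5.9,-1.3],[10,-5.9,-1.3],[10,-5.9,-1.3],[10,-5.9,-1.3]],"dr":[[0,0,0],[0,0,0],[0,0,0],[0,0,0],[0,0,0],[0,0,0]],"claw":[-0.29,-0.29,-0.29,-0.29,-0.29,-0.29]}'
python3 - <<'E'
from h import *
T=tool();print(T[:3,3])
snap("wrist","w12")
print(delta([.4405,.073,.076],down(0)))
E
```

```text
time_s: 12.92
tool_pos: [0.4423, 0.0731, 0.1308]
eef_rot: [-43.8, 90.0, -133.6]
force: [0.3, 0.9, -0.3]
grip_width: 0.0305
[0.44234922 0.07311381 0.13078068]
(array([ 5.55, -0.28, -0.  ]), array([ 0.002,  0.001, -0.002]))
```

```bash
python3 -m crank '{"dp":[[2,-0.1,0],[4,-0.1,0],[5.4,-0.1,0],[5.4,-0.1,0],[5.4,-0.1,0]],"dr":[[0,0,0],[0,0,0],[0,0,0],[0,0,0],[0,0,0]],"claw":[-0.29,-0.29,-0.29,-0.29,-0.29]}'
python3 -m crank '{"dp":[[0,0,0],[0,0,0],[0,0,0],[0,0,0],[0,0,0],[0,0,0]],"dr":[[0,0,0],[0,0,0],[0,0,0],[0,0,0],[0,0,0],[0,0,0]],"claw":[-1,-1,-1,-1,-1,-1]}'
```

```text
time_s: 13.38
tool_pos: [0.4442, 0.0727, 0.0786]
eef_rot: [80.6, 89.7, -9.3]
force: [1.0, 0.1, 0.1]
grip_width: 0.03
time_s: 13.88
tool_pos: [0.4459, 0.0726, 0.0802]
eef_rot: [82.2, 89.5, -7.6]
force: [0.3, 0.1, 6.0]
grip_width: 0.0016
```

```bash
python3 -m crank '{"dp":[[-1,0,0],[-2.5,0,0],[-4,0,0],[-6,0,0],[-8.5,0,0],[-11,0,0],[-13,0,0],[-13,0,0]],"dr":[[0,0,0],[0,0,0],[0,0,0],[0,0,0],[0,0,0],[0,0,0],[0,0,0],[0,0,0]],"claw":[-1,-1,-1,-1,-1,-1,-1,-1]}'
python3 - <<'E'
from h import *
s=ctrl.state();T=tool(s);print(T,s["force"])
snap("wrist","w13")
snap("scene","s13")
E
```

```text
time_s: 14.55
tool_pos: [0.4475, 0.0727, 0.2144]
eef_rot: [83.8, 88.9, -6.1]
force: [1.4, 0.4, -1.8]
grip_width: 0.0016
[[ 0.01887946  0.99981817  0.00268257  0.44748605]
 [-0.002001    0.00272083 -0.9999943   0.07265647]
 [-0.99981976  0.01887398  0.00205201  0.21441903]
 [ 0.          0.          0.          1.        ]] [ 1.44061995  0.42529806 -1.78896428]
```

```bash
cat >> h.py <<'E'
def lay(th):
    "tool x=-y, down th deg; jaw axis in the y-z plane, tool z=+x world"
    c,s=np.cos(np.radians(th)),np.sin(np.radians(th))
    return np.c_[[0,-c,-s],[0,s,-c],[1,0,0]]
E
python3 -c "
from h import *
print(delta([.48,-.08,.29],down(90)))"
```

```text
(array([-7.85,  3.57, 15.3 ]), array([-1.568,  0.01 , -0.008]))
```

```bash
python3 -m crank '{"dp":[[-4,1,2],[-6,2,5],[-7.8,3.6,9],[-7.8,3.6,13],[-7.8,3.6,15],[-7.8,3.6,15.3],[-7.8,3.6,15.3],[-7.8,3.6,15.3],[-7.8,3.6,15.3],[-7.8,3.6,15.3]],"dr":[[-0.12,0,0],[-0.24,0,0],[-0.36,0,0],[-0.48,0,0],[-0.6,0,0],[-0.72,0,0],[-0.84,0,0],[-0.96,0,0],[-1.08,0,0],[-1.2,0,0]],"claw":[-1,-1,-1,-1,-1,-1,-1,-1,-1,-1]}'
python3 -c "
from h import *
print(delta([.49,-.12,.29],lay(60)));print(ctrl.state()['q'])"
```

```text
time_s: 15.48
tool_pos: [0.479, -0.0798, 0.2872]
eef_rot: [25.2, 89.6, 4.4]
force: [-0.1, -0.6, -1.4]
grip_width: 0.0015
(array([-0.28, -3.37,  2.46]), array([-0.356, -0.089, -0.52 ]))
[-22.79268294  13.73613745  95.81460664   0.18918277  70.1031091
 -92.05685815]
```

```bash
python3 -m crank '{"dp":[[-0.3,-3.4,2.5],[-0.3,-3.4,2.5],[-0.3,-3.4,2.5],[-0.3,-3.4,2.5],[-0.3,-3.4,2.5],[-0.3,-3.4,2.5],[-0.3,-3.4,2.5]],"dr":[[-0.356,-0.089,-0.52],[-0.356,-0.089,-0.52],[-0.356,-0.089,-0.52],[-0.356,-0.089,-0.52],[-0.356,-0.089,-0.52],[-0.356,-0.089,-0.52],[-0.356,-0.089,-0.52]],"claw":[-1,-1,-1,-1,-1,-1,-1]}'
python3 -c "
from h import *
print(tool());print(delta([.504,-.2,.24],lay(25)));print(ctrl.state()['q'])"
```

```text
time_s: 16.07
tool_pos: [0.4888, -0.1186, 0.2875]
eef_rot: [-90.6, 60.1, -90.4]
force: [-0.1, -0.6, -2.3]
grip_width: 0.0011
[[-0.00383586 -0.00419024  0.99998386  0.48875073]
 [-0.49799265  0.86717954  0.00172349 -0.11861387]
 [-0.86717277 -0.497978   -0.00541309  0.28748304]
 [ 0.          0.          0.          1.        ]]
(array([ 8.16, -4.7 ,  1.54]), array([ 0.005, -0.002, -0.613]))
[ -8.31781362  17.22822545  98.19095338 -33.19741869  64.28707811
 -83.83864049]
```

```bash
python3 -m crank '{"dp":[[8.2,-4.7,1.5],[8.2,-4.7,1.5],[8.2,-4.7,1.5],[8.2,-4.7,1.5],[8.2,-4.7,1.5],[8.2,-4.7,1.5],[8.2,-4.7,1.5]],"dr":[[0,0,-0.613],[0,0,-0.613],[0,0,-0.613],[0,0,-0.613],[0,0,-0.613],[0,0,-0.613],[0,0,-0.613]],"claw":[-1,-1,-1,-1,-1,-1,-1]}'
python3 -c "
from h import *
print(tool());print(delta([.504,-.274,.16],lay(25)));print(ctrl.state()['q'],ctrl.state()['force'])"
```

```text
time_s: 16.65
tool_pos: [0.5033, -0.2005, 0.2372]
eef_rot: [-90.6, 25.3, -90.3]
force: [0.8, 0.2, -0.9]
grip_width: 0.0012
[[-4.09287371e-03 -9.05150906e-03  9.99950658e-01  5.03285160e-01]
 [-9.04424701e-01  4.26633255e-01  1.59986585e-04 -2.00468711e-01]
 [-4.26613653e-01 -9.04379420e-01 -9.93256441e-03  2.37198732e-01]
 [ 0.00000000e+00  0.00000000e+00  0.00000000e+00  1.00000000e+00]]
(array([9.94, 3.84, 0.15]), array([ 0.009, -0.004, -0.004]))
[ -2.55599533  35.86994462 105.46907234 -75.23327672  69.15958437
 -42.53497604] [ 0.81230474  0.18042767 -0.94552514]
```

```bash
python3 -c "
from h import *
print(delta([.505,-.28,.165],lay(25)))"; python3 -m crank '{"dp":[[3.3,1,0.1],[6.6,2,0.1],[10,3.3,0.1],[10,3.3,0.1],[10,3.3,0.1]],"dr":[[0.009,-0.004,-0.004],[0.009,-0.004,-0.004],[0.009,-0.004,-0.004],[0.009,-0.004,-0.004],[0.009,-0.004,-0.004]],"claw":[-1,-1,-1,-1,-1]}'
python3 - <<'E'
from h import *
s=ctrl.state();print(s['tool_pos'],s['q'],s['force'])
snap("wrist","w14");snap("top","t14",crop=(260,150,500,330),scale=3.3);snap("scene","s14",crop=(260,120,480,320),scale=3)
print(delta([.505,-.28,.133],lay(25)))
E
```

```text
(array([10.27,  3.13,  0.24]), array([ 0.009, -0.004, -0.004]))
time_s: 17.07
tool_pos: [0.5127, -0.2655, 0.1736]
eef_rot: [-90.6, 26.0, -91.9]
force: [0.1, 0.6, -1.2]
grip_width: 0.0013
[ 0.51270764 -0.26548424  0.1735908 ] [ -9.88815561  42.74263792 105.11180966 -81.83166834  64.06416338
 -36.4257587 ] [ 0.05274239  0.57450505 -1.24415444]
(array([ 3.32,  2.99, -0.68]), array([-0.003, -0.027, -0.017]))
```

```bash
python3 -c "
from h import *
print(delta([.505,-.285,.18],lay(42)))"
```

```text
(array([ 1.71, -1.46, -0.71]), array([-0.007, -0.026,  0.28 ]))
```

```bash
python3 -m crank '{"dp":[[1.7,-1.5,-0.7],[1.7,-1.5,-0.7],[1.7,-1.5,-0.7],[1.7,-1.5,-0.7]],"dr":[[-0.007,-0.026,0.1],[-0.007,-0.026,0.2],[-0.007,-0.026,0.28],[-0.007,-0.026,0.28]],"claw":[-1,-1,-1,-1]}'
python3 - <<'E'
from h import *
s=ctrl.state();print(tool(s),s['q'],s['force'])
snap("wrist","w15");snap("top","t15",crop=(260,150,500,330),scale=3.3)
print(delta([.505,-.29,.15],lay(40)))
E
```

```text
time_s: 17.55
tool_pos: [0.5064, -0.2866, 0.1853]
eef_rot: [-89.4, 41.9, -89.7]
force: [0.7, -0.1, -1.3]
grip_width: 0.0013
[[ 0.00412939  0.00724209  0.99996525  0.50640589]
 [-0.74465926  0.6674425  -0.00175875 -0.28659972]
 [-0.66743204 -0.74462612  0.00814902  0.18531395]
 [ 0.          0.          0.          1.        ]] [-18.13274592  33.01197331 105.38135059 -69.29718468  49.03898408
 -55.89606177] [ 0.74879608 -0.07403521 -1.26770307]
(array([ 2.53,  2.09, -0.02]), array([-0.003,  0.001, -0.032]))
```

```bash
python3 -m crank '{"dp":[[0.9,0.7,-0.1],[1.7,1.4,-0.1],[2.4,2.0,-0.1],[2.5,2.1,-0.1],[2.5,2.1,-0.1]],"dr":[[0,0,-0.03],[0,0,-0.03],[0,0,-0.03],[0,0,-0.03],[0,0,-0.03]],"claw":[-1,-1,-1,-1,-1]}'
python3 - <<'E'
from h import *
s=ctrl.state();print(s['tool_pos'],s['eef_rot'],s['q'],s['force'])
snap("scene","s16",crop=(260,120,480,320),scale=3);snap("wrist","w16")
E
```

```text
time_s: 18.07
tool_pos: [0.5037, -0.2885, 0.1489]
eef_rot: [-90.0, 40.1, -90.0]
force: [-0.1, -0.8, -1.1]
grip_width: 0.0012
[ 0.50369379 -0.28851298  0.1489348 ] [-90.02761067  40.11764916 -89.97032749] [-17.69053027  37.59832071 106.92620429 -75.79383696  48.71346835
 -47.39399884] [-0.05764833 -0.77105331 -1.08764854]
```

```bash
python3 -m crank '{"dp":[[0.13,0.15,0.1],[0.26,0.31,0.1],[0.26,0.31,0.1]],"dr":[[0,0,0],[0,0,0],[0,0,0]],"claw":[-1,-1,-1]}'
```

```text
time_s: 18.42
tool_pos: [0.5056, -0.2889, 0.1461]
eef_rot: [-89.8, 40.1, -89.8]
force: [0.1, 0.4, -0.6]
grip_width: 0.0013
```

```bash
python3 -m crank '{"dp":[[0,0,0],[0,0,0],[0,0,0],[0,0,0]],"dr":[[0,0,0],[0,0,0],[0,0,0],[0,0,0]],"claw":[-0.7,-0.7,-0.7,-0.7]}'
python3 - <<'E'
from h import *
s=ctrl.state();print(s['tool_pos'],s['eef_rot'],s['grip_width'],s['force'])
snap("top","t17",crop=(260,150,500,330),scale=3.3);snap("wrist","w17",crop=(200,150,420,450),scale=2)
E
```

```text
time_s: 18.75
tool_pos: [0.5056, -0.289, 0.1464]
eef_rot: [-89.8, 40.1, -89.8]
force: [-0.5, -0.1, -0.9]
grip_width: 0.0126
[ 0.50562971 -0.28897173  0.14638012] [-89.78995167  40.05921313 -89.82353265] 0.012555153918887004 [-0.5124037  -0.09698284 -0.87177758]
```

```bash
python3 -m crank '{"dp":[[0,0,0],[0,0,0],[-0.06,0.7,0],[-0.12,1.4,0],[-0.12,1.4,0]],"dr":[[0,0,0],[0,0,0],[0,0,0],[0,0,0],[0,0,0]],"claw":[-0.29,-0.29,-0.29,-0.29,-0.29]}'
python3 - <<'E'
from h import *
s=ctrl.state();print(s['tool_pos'],s['eef_rot'],s['grip_width'],s['force'])
snap("top","t18",crop=(260,150,500,330),scale=3.3);snap("wrist","w18",crop=(200,150,420,450),scale=2)
E
```

```text
time_s: 19.27
tool_pos: [0.5052, -0.2779, 0.1351]
eef_rot: [-89.9, 40.1, -89.9]
force: [0.2, -1.0, -0.3]
grip_width: 0.0303
[ 0.50519583 -0.27792841  0.13513536] [-89.93668639  40.12115314 -89.86533991] 0.030253726362278206 [ 0.1763617  -1.00794301 -0.28087894]
```

```bash
python3 -m crank '{"dp":[[-1.5,0,0],[-4,0,0],[-8,0,0],[-12,-1,0],[-14,-2,0],[-14,-2,0]],"dr":[[0,0,0],[0,0,0],[0,0,0],[0,0,0.1],[0,0,0.2],[0,0,0.3]],"claw":[-0.29,-0.29,-0.29,-0.29,-0.29,-0.29]}'
python3 - <<'E'
from h import *
s=ctrl.state();print(s['tool_pos'],s['eef_rot'],s['grip_width'],s['force'])
snap("top","t19",crop=(260,150,500,330),scale=3.3);snap("wrist","w19")
print(delta([.48,.07,.25],down(0)))
E
```

```text
time_s: 19.87
tool_pos: [0.5082, -0.1814, 0.2458]
eef_rot: [-89.0, 57.4, -88.7]
force: [0.5, -0.2, -1.0]
grip_width: 0.0301
[ 0.50815849 -0.18144923  0.24577453] [-89.0260022   57.39989154 -88.68104137] 0.030145572441134187 [ 0.52277269 -0.24217535 -0.99890846]
(array([-14.27,  21.29,  -2.79]), array([1.519, 0.459, 0.441]))
```

```bash
python3 -c "
from h import *
print(onz('top',[(260+270/3.3,150+335/3.3),(260+446/3.3,150+335/3.3),(260+358/3.3,150+283/3.3),(260+358/3.3,150+388/3.3)],.104)); print(delta([.481,.02,.25],down(0)))"
python3 -m crank '{"dp":[[-2,2,-0.4],[-5,5,-0.8],[-7,8,-1.2],[-9,11,-1.6],[-10,14,-2],[-11,17,-2.5],[-11,17,-2.5],[-11,17,-2.5],[-11,17,-2.5],[-11,17,-2.5]],"dr":[[0.11,0.034,0.032],[0.22,0.067,0.064],[0.33,0.1,0.096],[0.44,0.134,0.128],[0.55,0.167,0.16],[0.66,0.2,0.192],[0.77,0.234,0.224],[0.88,0.267,0.256],[0.99,0.3,0.288],[1.1,0.334,0.32]],"claw":[-0.29,-0.29,-0.29,-0.29,-0.29,-0.29,-0.29,-0.29,-0.29,-0.29]}'
python3 -c "
from h import *
print(delta([.4815,.0725,.15],down(0)))"
```

```text
[[ 0.50288802 -0.24371579  0.104     ]
 [ 0.50173664 -0.34271117  0.104     ]
 [ 0.53173977 -0.29382594  0.104     ]
 [ 0.47246058 -0.29272038  0.104     ]]
(array([-11.55,  17.09,  -2.69]), array([1.519, 0.459, 0.441]))
time_s: 20.8
tool_pos: [0.4813, 0.0161, 0.2438]
eef_rot: [-57.4, 79.9, -123.7]
force: [-0.7, -0.3, -0.4]
grip_width: 0.0302
(array([ 8.41,  3.62, -6.01]), array([0.413, 0.125, 0.127]))
```

```bash
python3 -m crank '{"dp":[[2,3.6,-6],[5,3.6,-6],[8.4,3.6,-6],[8.4,3.6,-6],[8.4,3.6,-6],[8.4,3.6,-6]],"dr":[[0.1,0.03,0.03],[0.22,0.06,0.06],[0.32,0.1,0.1],[0.413,0.125,0.127],[0.413,0.125,0.127],[0.413,0.125,0.127]],"claw":[-0.29,-0.29,-0.29,-0.29,-0.29,-0.29]}'
python3 - <<'E'
from h import *
s=ctrl.state();T=tool(s);print(T[:3,3])
snap("wrist","w20")
print(delta([.4815,.073,.13],down(0)))
E
```

```text
time_s: 21.3
tool_pos: [0.4798, 0.0719, 0.1486]
eef_rot: [-70.6, 89.7, -160.5]
force: [0.1, -0.1, 0.0]
grip_width: 0.0303
[0.47975188 0.07190176 0.14862599]
(array([ 1.97,  0.02, -0.1 ]), array([0.001, 0.002, 0.002]))
```

```bash
python3 -m crank '{"dp":[[2,0.15,-0.1],[4.5,0.15,-0.1],[6.5,0.15,-0.1],[7.0,0.15,-0.1],[7.0,0.15,-0.1],[7.0,0.15,-0.1]],"dr":[[0,0,0],[0,0,0],[0,0,0],[0,0,0],[0,0,0],[0,0,0]],"claw":[-0.29,-0.29,-0.29,-0.29,-0.29,-0.29]}'
python3 -m crank '{"dp":[[0,0,0],[0,0,0],[0,0,0],[0,0,0],[0,0,0],[0,0,0]],"dr":[[0,0,0],[0,0,0],[0,0,0],[0,0,0],[0,0,0],[0,0,0]],"claw":[-1,-1,-1,-1,-1,-1]}'
python3 -m crank '{"dp":[[-1,0,0],[-2.5,0,0],[-4,0,0],[-6,0,0],[-8.5,0,0],[-11,0,0],[-13,0,0],[-13,0,0]],"dr":[[0,0,0],[0,0,0],[0,0,0],[0,0,0],[0,0,0],[0,0,0],[0,0,0],[0,0,0]],"claw":[-1,-1,-1,-1,-1,-1,-1,-1]}'
python3 - <<'E'
from h import *
s=ctrl.state();T=tool(s);print(T,s["force"])
snap("wrist","w21")
print(delta([.48,-.08,.29],down(90)))
E
```

```text
time_s: 21.85
tool_pos: [0.4838, 0.073, 0.0804]
eef_rot: [-8.1, 89.9, -97.9]
force: [-0.0, -0.2, 0.3]
grip_width: 0.0302
time_s: 22.35
tool_pos: [0.4852, 0.0729, 0.0818]
eef_rot: [50.9, 89.8, -39.0]
force: [0.3, 0.3, 6.4]
grip_width: 0.0011
time_s: 23.02
tool_pos: [0.4872, 0.0731, 0.2157]
eef_rot: [74.0, 89.3, -15.9]
force: [0.8, -0.0, -1.3]
grip_width: 0.0012
[[ 0.01172478  0.99992853  0.00233782  0.48722046]
 [-0.00334228  0.00237716 -0.99999159  0.07310848]
 [-0.99992568  0.01171687  0.00336992  0.21566301]
 [ 0.          0.          0.          1.        ]] [ 0.84293137 -0.04377062 -1.30296929]
(array([-7.59, -0.57, 15.33]), array([-1.569,  0.009, -0.004]))
```

```bash
python3 -m crank '{"dp":[[-4,0,2],[-6,0,5],[-7.6,-0.6,9],[-7.6,-0.6,13],[-7.6,-0.6,15.3],[-7.6,-0.6,15.3],[-7.6,-0.6,15.3],[-7.6,-0.6,15.3],[-7.6,-0.6,15.3],[-7.6,-0.6,15.3]],"dr":[[-0.12,0,0],[-0.24,0,0],[-0.36,0,0],[-0.48,0,0],[-0.6,0,0],[-0.72,0,0],[-0.84,0,0],[-0.96,0,0],[-1.08,0,0],[-1.2,0,0]],"claw":[-1,-1,-1,-1,-1,-1,-1,-1,-1,-1]}'
python3 -c "
from h import *
print(delta([.503,-.2,.26],lay(42)))"
```

```text
time_s: 23.9
tool_pos: [0.4783, -0.0794, 0.2878]
eef_rot: [2.7, 89.7, -18.1]
force: [1.4, -0.3, -2.2]
grip_width: 0.0012
(array([  2.81, -10.39,   6.59]), array([-0.344, -0.148, -0.828]))
```

```bash
python3 -m crank '{"dp":[[0.3,-1.2,0.7],[0.7,-2.4,1.4],[1.1,-3.8,2.3],[1.5,-5.4,3.4],[1.9,-7,4.5],[2.3,-8.6,5.5],[2.8,-10.4,6.6],[2.8,-10.4,6.6],[2.8,-10.4,6.6],[2.8,-10.4,6.6]],"dr":[[-0.045,-0.019,-0.11],[-0.09,-0.038,-0.22],[-0.135,-0.057,-0.33],[-0.18,-0.076,-0.44],[-0.225,-0.095,-0.55],[-0.27,-0.114,-0.66],[-0.315,-0.133,-0.77],[-0.344,-0.148,-0.828],[-0.344,-0.148,-0.828],[-0.344,-0.148,-0.828]],"claw":[-1,-1,-1,-1,-1,-1,-1,-1,-1,-1]}'
python3 -c "
from h import *
print(ctrl.state()['q']);print(delta([.504,-.288,.17],lay(40)))"
```

```text
time_s: 24.73
tool_pos: [0.5019, -0.1991, 0.2574]
eef_rot: [-90.4, 42.2, -90.3]
force: [0.1, 0.3, -2.3]
grip_width: 0.001
[ -8.4289115   25.69520823 102.54547088 -57.78721741  60.10783261
 -64.14777283]
(array([12.45,  0.51,  0.26]), array([ 0.004, -0.003, -0.038]))
```

```bash
python3 -m crank '{"dp":[[4,0.2,0.2],[8,0.4,0.3],[12,0.5,0.4],[12,0.5,0.4],[12,0.5,0.4]],"dr":[[0,0,-0.02],[0,0,-0.038],[0,0,-0.038],[0,0,-0.038],[0,0,-0.038]],"claw":[-1,-1,-1,-1,-1]}'
python3 - <<'E'
from h import *
s=ctrl.state();print(s['tool_pos'],s['eef_rot'],s['q'])
snap("top","t22",crop=(260,150,500,330),scale=3.3)
print(delta([.5055,-.286,.156],lay(40)))
E
```

```text
time_s: 25.15
tool_pos: [0.5044, -0.2863, 0.1716]
eef_rot: [-90.6, 40.1, -90.6]
force: [-0.0, -0.6, -2.3]
grip_width: 0.0012
[ 0.50443979 -0.2863078   0.17161424] [-90.55237741  40.11625021 -90.56351698] [-17.33355195  35.27735928 105.89171824 -72.41009392  50.18621295
 -51.95816521]
(array([1.13, 1.28, 0.03]), array([ 0.003, -0.005, -0.001]))
```

```bash
python3 -m crank '{"dp":[[0.7,0.5,0.1],[1.35,1.1,0.1],[1.35,1.1,0.1],[1.35,1.1,0.1]],"dr":[[0.003,-0.005,0],[0.003,-0.005,0],[0.003,-0.005,0],[0.003,-0.005,0]],"claw":[-1,-1,-1,-1]}'
python3 -c "
from h import *
print(delta([.5055,-.2885,.151],lay(40)))"
```

```text
time_s: 25.53
tool_pos: [0.5071, -0.2883, 0.1574]
eef_rot: [-89.8, 40.0, -89.8]
force: [0.0, 0.5, -0.7]
grip_width: 0.0012
(array([ 0.43,  0.48, -0.16]), array([-0.002,  0.002, -0.   ]))
```

```bash
python3 -m crank '{"dp":[[0.13,0.15,-0.1],[0.25,0.3,-0.1],[0.3,0.35,-0.1]],"dr":[[0,0,0],[0,0,0],[0,0,0]],"claw":[-1,-1,-1]}'
python3 -m crank '{"dp":[[0,0,0],[0,0,0],[0,0,0],[0,0,0]],"dr":[[0,0,0],[0,0,0],[0,0,0],[0,0,0]],"claw":[-0.7,-0.7,-0.7,-0.7]}'
python3 - <<'E'
from h import *
snap("top","t23",crop=(260,150,500,330),scale=3.3)
E
```

```text
time_s: 25.78
tool_pos: [0.5066, -0.2881, 0.1537]
eef_rot: [-89.7, 40.0, -89.7]
force: [0.1, 0.4, -0.7]
grip_width: 0.0008
time_s: 26.12
tool_pos: [0.5067, -0.2881, 0.1539]
eef_rot: [-89.7, 40.0, -89.7]
force: [-0.3, 1.4, 0.1]
grip_width: 0.0129
```

```bash
python3 -m crank '{"dp":[[0,0,-0.1],[0,0,-0.2],[-0.06,0.7,-0.25],[-0.12,1.4,-0.25],[-0.12,1.4,-0.25]],"dr":[[0,0,0],[0,0,0],[0,0,0],[0,0,0],[0,0,0]],"claw":[-0.29,-0.29,-0.29,-0.29,-0.29]}'
python3 - <<'E'
from h import *
snap("top","t24",crop=(260,150,500,330),scale=3.3);snap("wrist","w24",crop=(200,150,420,450),scale=2)
E
```

```text
time_s: 26.58
tool_pos: [0.5036, -0.2771, 0.1426]
eef_rot: [-89.8, 40.0, -89.7]
force: [-0.0, 0.6, -0.4]
grip_width: 0.03
```

```bash
python3 -m crank '{"dp":[[-1.5,0,0],[-4,0,0],[-8,0,0],[-12,-1,0],[-14,-2,0],[-14,-2,0]],"dr":[[0,0,0],[0,0,0],[0,0,0],[0,0,0.1],[0,0,0.2],[0,0,0.3]],"claw":[-0.29,-0.29,-0.29,-0.29,-0.29,-0.29]}'
python3 - <<'E'
from h import *
snap("top","t25",crop=(320,210,420,290),scale=8);snap("wrist","w25",crop=(180,130,400,290),scale=3.6)
print(delta([.5215,.02,.25],down(0)))
E
```

```text
time_s: 27.18
tool_pos: [0.5066, -0.1805, 0.2532]
eef_rot: [-88.8, 57.3, -88.5]
force: [0.6, -1.0, -0.7]
grip_width: 0.0302
(array([-10.88,  17.41,   1.54]), array([1.52 , 0.461, 0.441]))
```

```bash
python3 -m crank '{"dp":[[-2,2,0.2],[-5,5,0.5],[-7,8,0.8],[-9,11,1.1],[-10,14,1.4],[-11,17,1.5],[-11,17,1.5],[-11,17,1.5],[-11,17,1.5],[-11,17,1.5]],"dr":[[0.11,0.034,0.032],[0.22,0.067,0.064],[0.33,0.1,0.096],[0.44,0.134,0.128],[0.55,0.167,0.16],[0.66,0.2,0.192],[0.77,0.234,0.224],[0.88,0.267,0.256],[0.99,0.3,0.288],[1.1,0.334,0.32]],"claw":[-0.29,-0.29,-0.29,-0.29,-0.29,-0.29,-0.29,-0.29,-0.29,-0.29]}'
python3 -c "
from h import *
print(delta([.5225,.073,.145],down(0)))"
```

```text
time_s: 28.12
tool_pos: [0.5192, 0.017, 0.2507]
eef_rot: [-56.8, 79.8, -123.1]
force: [-0.3, -0.3, -0.0]
grip_width: 0.0304
(array([ 9.53,  4.06, -5.98]), array([0.413, 0.127, 0.127]))
```

```bash
python3 -m crank '{"dp":[[2,4,-6],[5,4,-6],[8.4,4.1,-6],[9.5,4.1,-6],[9.5,4.1,-6],[9.5,4.1,-6]],"dr":[[0.1,0.03,0.03],[0.22,0.06,0.06],[0.32,0.1,0.1],[0.413,0.127,0.127],[0.413,0.127,0.127],[0.413,0.127,0.127]],"claw":[-0.29,-0.29,-0.29,-0.29,-0.29,-0.29]}'
python3 - <<'E'
from h import *
s=ctrl.state();T=tool(s);print(T[:3,3])
snap("wrist","w26")
print(delta([.5225,.073,.078],down(0)))
E
```

```text
time_s: 28.62
tool_pos: [0.5205, 0.0728, 0.1431]
eef_rot: [-71.2, 89.6, -161.2]
force: [-0.1, -0.4, 0.6]
grip_width: 0.0303
[0.52051684 0.07284956 0.14312762]
(array([ 6.66,  0.01, -0.01]), array([0.001, 0.002, 0.002]))
```

```bash
python3 -m crank '{"dp":[[2,0.1,0],[4.5,0.1,0],[6.2,0.1,0],[6.6,0.1,0],[6.6,0.1,0],[6.6,0.1,0]],"dr":[[0,0,0],[0,0,0],[0,0,0],[0,0,0],[0,0,0],[0,0,0]],"claw":[-0.29,-0.29,-0.29,-0.29,-0.29,-0.29]}'
python3 -m crank '{"dp":[[0,0,0],[0,0,0],[0,0,0],[0,0,0],[0,0,0],[0,0,0]],"dr":[[0,0,0],[0,0,0],[0,0,0],[0,0,0],[0,0,0],[0,0,0]],"claw":[-1,-1,-1,-1,-1,-1]}'
python3 -m crank '{"dp":[[-1,0,0],[-2.5,0,0],[-4,0,0],[-6,0,0],[-8.5,0,0],[-11,0,0],[-13,0,0],[-13,0,0]],"dr":[[0,0,0],[0,0,0],[0,0,0],[0,0,0],[0,0,0],[0,0,0],[0,0,0],[0,0,0]],"claw":[-1,-1,-1,-1,-1,-1,-1,-1]}'
python3 - <<'E'
from h import *
s=ctrl.state();T=tool(s);print(T,s["force"])
snap("wrist","w27")
print(delta([.48,-.08,.29],down(90)))
E
```

```text
time_s: 29.17
tool_pos: [0.5248, 0.0729, 0.0797]
eef_rot: [-3.4, 89.8, -93.3]
force: [0.1, 1.1, -0.1]
grip_width: 0.0303
time_s: 29.67
tool_pos: [0.5263, 0.0729, 0.0812]
eef_rot: [48.1, 89.7, -41.7]
force: [0.2, -0.1, 5.6]
grip_width: 0.0009
time_s: 30.33
tool_pos: [0.5284, 0.0732, 0.2159]
eef_rot: [72.9, 89.2, -17.0]
force: [0.5, -0.3, -1.1]
grip_width: 0.0012
[[ 0.0126268   0.99991777  0.00224142  0.52840265]
 [-0.00385832  0.0022903  -0.99998993  0.07317737]
 [-0.99991283  0.01261803  0.00388693  0.21589587]
 [ 0.          0.          0.          1.        ]] [ 0.51965875 -0.28706799 -1.14177367]
(array([-7.62, -4.68, 15.34]), array([-1.569,  0.01 , -0.004]))
```

```bash
python3 -m crank '{"dp":[[-4,-1,2],[-6,-2,5],[-7.6,-3.5,9],[-7.6,-4.7,13],[-7.6,-4.7,15.3],[-7.6,-4.7,15.3],[-7.6,-4.7,15.3],[-7.6,-4.7,15.3],[-7.6,-4.7,15.3],[-7.6,-4.7,15.3]],"dr":[[-0.12,0,0],[-0.24,0,0],[-0.36,0,0],[-0.48,0,0],[-0.6,0,0],[-0.72,0,0],[-0.84,0,0],[-0.96,0,0],[-1.08,0,0],[-1.2,0,0]],"claw":[-1,-1,-1,-1,-1,-1,-1,-1,-1,-1]}'
python3 -c "
from h import *
print(delta([.503,-.2,.26],lay(42)))"
```

```text
time_s: 31.22
tool_pos: [0.4783, -0.0794, 0.2879]
eef_rot: [-0.1, 89.7, -21.2]
force: [-0.0, 0.2, -1.8]
grip_width: 0.0014
(array([  2.83, -10.36,   6.63]), array([-0.349, -0.149, -0.827]))
```

```bash
python3 -m crank '{"dp":[[0.3,-1.2,0.7],[0.7,-2.4,1.4],[1.1,-3.8,2.3],[1.5,-5.4,3.4],[1.9,-7,4.5],[2.3,-8.6,5.5],[2.8,-10.4,6.6],[2.8,-10.4,6.6],[2.8,-10.4,6.6],[2.8,-10.4,6.6]],"dr":[[-0.045,-0.019,-0.11],[-0.09,-0.038,-0.22],[-0.135,-0.057,-0.33],[-0.18,-0.076,-0.44],[-0.225,-0.095,-0.55],[-0.27,-0.114,-0.66],[-0.315,-0.133,-0.77],[-0.347,-0.149,-0.828],[-0.347,-0.149,-0.828],[-0.347,-0.149,-0.828]],"claw":[-1,-1,-1,-1,-1,-1,-1,-1,-1,-1]}'
python3 -c "
from h import *
print(delta([.5035,-.2885,.176],lay(40)))"
```

```text
time_s: 32.05
tool_pos: [0.5013, -0.1993, 0.2579]
eef_rot: [-90.3, 42.1, -90.3]
force: [-0.1, -0.5, -1.3]
grip_width: 0.0011
(array([12.11,  0.09,  0.26]), array([ 0.002, -0.004, -0.037]))
```

```bash
python3 -m crank '{"dp":[[4,0,0.1],[8,0,0.2],[11.8,0.1,0.25],[11.8,0.1,0.25],[11.8,0.1,0.25]],"dr":[[0,0,-0.02],[0.002,-0.004,-0.037],[0.002,-0.004,-0.037],[0.002,-0.004,-0.037],[0.002,-0.004,-0.037]],"claw":[-1,-1,-1,-1,-1]}'
python3 - <<'E'
from h import *
s=ctrl.state();print(s['tool_pos'],s['eef_rot'],s['q'])
snap("top","t28",crop=(320,210,420,290),scale=8)
print(delta([.5045,-.288,.1585],lay(40)))
E
```

```text
time_s: 32.47
tool_pos: [0.5024, -0.2878, 0.1768]
eef_rot: [-90.1, 40.1, -90.3]
force: [0.8, -0.3, -1.7]
grip_width: 0.0015
[ 0.50239541 -0.28775589  0.17683086] [-90.14129125  40.09722255 -90.309462  ] [-17.59374486  34.59441692 106.16798769 -72.42305648  50.01211816
 -52.1674574 ]
(array([1.34, 1.44, 0.12]), array([-0.002, -0.001, -0.001]))
```

```bash
python3 -m crank '{"dp":[[0.7,0.75,0],[1.3,1.4,0],[1.4,1.55,0],[1.5,1.65,0],[1.5,1.65,0]],"dr":[[0,0,0],[0,0,0],[0,0,0],[0,0,0],[0,0,0]],"claw":[-1,-1,-1,-1,-1]}'
python3 -m crank '{"dp":[[0,0,0],[0,0,0],[0,0,0],[0,0,0]],"dr":[[0,0,0],[0,0,0],[0,0,0],[0,0,0]],"claw":[-0.7,-0.7,-0.7,-0.7]}'
python3 - <<'E'
from h import *
snap("top","t29",crop=(320,210,420,290),scale=8)
E
```

```text
time_s: 32.93
tool_pos: [0.5042, -0.2875, 0.1572]
eef_rot: [-89.8, 40.0, -89.9]
force: [-0.7, 0.2, -0.9]
grip_width: 0.0011
time_s: 33.27
tool_pos: [0.5044, -0.2875, 0.1577]
eef_rot: [-89.8, 40.0, -89.9]
force: [-0.3, 0.8, -0.2]
grip_width: 0.0126
```

```bash
python3 -m crank '{"dp":[[0,0,-0.1],[0,0,-0.15],[-0.06,0.7,-0.15],[-0.12,1.4,-0.15],[-0.12,1.4,-0.15]],"dr":[[0,0,0],[0,0,0],[0,0,0],[0,0,0],[0,0,0]],"claw":[-0.29,-0.29,-0.29,-0.29,-0.29]}'
python3 -m crank '{"dp":[[-1.5,0,0],[-4,0,0],[-8,0,0],[-12,-1,0],[-14,-2,0],[-14,-2,0]],"dr":[[0,0,0],[0,0,0],[0,0,0],[0,0,0.1],[0,0,0.2],[0,0,0.3]],"claw":[-0.29,-0.29,-0.29,-0.29,-0.29,-0.29]}'
python3 - <<'E'
from h import *
snap("top","t30",crop=(320,210,420,290),scale=8);snap("wrist","w30",crop=(180,130,400,290),scale=3.6)
print(delta([.5615,.02,.25],down(0)))
E
```

```text
time_s: 33.73
tool_pos: [0.5023, -0.2765, 0.1463]
eef_rot: [-89.9, 40.0, -90.0]
force: [-0.3, 0.1, -0.2]
grip_width: 0.0299
time_s: 34.23
tool_pos: [0.5053, -0.1792, 0.256]
eef_rot: [-89.1, 57.4, -88.8]
force: [-0.2, -0.7, 0.3]
grip_width: 0.0303
(array([-10.54,  17.48,   5.64]), array([1.518, 0.457, 0.442]))
```

Three plates are down in a neat stack. Fetching the fourth.

```bash
python3 -m crank '{"dp":[[-2,2,0.7],[-5,5,1.5],[-7,8,2.5],[-9,11,3.5],[-10,14,4.5],[-10.5,17,5.6],[-10.5,17.5,5.6],[-10.5,17.5,5.6],[-10.5,17.5,5.6],[-10.5,17.5,5.6]],"dr":[[0.11,0.034,0.032],[0.22,0.067,0.064],[0.33,0.1,0.096],[0.44,0.134,0.128],[0.55,0.167,0.16],[0.66,0.2,0.192],[0.77,0.234,0.224],[0.88,0.267,0.256],[0.99,0.3,0.288],[1.1,0.334,0.32]],"claw":[-0.29,-0.29,-0.29,-0.29,-0.29,-0.29,-0.29,-0.29,-0.29,-0.29]}'
python3 -c "
from h import *
print(delta([.563,.073,.145],down(0)))"
```

```text
time_s: 35.17
tool_pos: [0.5592, 0.02, 0.2463]
eef_rot: [-58.1, 79.7, -124.5]
force: [0.2, -0.2, -0.5]
grip_width: 0.0305
(array([ 9.15,  3.95, -5.62]), array([0.411, 0.125, 0.131]))
```

```bash
python3 -m crank '{"dp":[[2,4,-5.6],[5,4,-5.6],[8,4,-5.6],[9.1,4,-5.6],[9.1,4,-5.6],[9.1,4,-5.6]],"dr":[[0.1,0.03,0.03],[0.22,0.06,0.06],[0.32,0.1,0.1],[0.413,0.127,0.127],[0.413,0.127,0.127],[0.413,0.127,0.127]],"claw":[-0.29,-0.29,-0.29,-0.29,-0.29,-0.29]}'
python3 - <<'E'
from h import *
s=ctrl.state();T=tool(s);print(T[:3,3])
snap("wrist","w31")
print(delta([.562,.073,.078],down(0)))
E
```

```text
time_s: 35.67
tool_pos: [0.5612, 0.0726, 0.1429]
eef_rot: [-84.5, 89.3, -174.6]
force: [-0.2, 0.3, 0.5]
grip_width: 0.0303
[0.56118441 0.07264357 0.14294399]
(array([ 6.65, -0.07, -0.02]), array([-0.001,  0.001,  0.007]))
```

```bash
python3 -m crank '{"dp":[[2,0.1,0],[4.5,0.1,0],[6.2,0.1,0],[6.6,0.1,0],[6.6,0.1,0],[6.6,0.1,0]],"dr":[[0,0,0.007],[0,0,0.007],[0,0,0.007],[0,0,0.007],[0,0,0.007],[0,0,0.007]],"claw":[-0.29,-0.29,-0.29,-0.29,-0.29,-0.29]}'
python3 -m crank '{"dp":[[0,0,0],[0,0,0],[0,0,0],[0,0,0],[0,0,0],[0,0,0]],"dr":[[0,0,0],[0,0,0],[0,0,0],[0,0,0],[0,0,0],[0,0,0]],"claw":[-1,-1,-1,-1,-1,-1]}'
python3 -m crank '{"dp":[[-1,0,0],[-2.5,0,0],[-4,0,0],[-6,0,0],[-8.5,0,0],[-11,0,0],[-13,0,0],[-13,0,0]],"dr":[[0,0,0],[0,0,0],[0,0,0],[0,0,0],[0,0,0],[0,0,0],[0,0,0],[0,0,0]],"claw":[-1,-1,-1,-1,-1,-1,-1,-1]}'
python3 - <<'E'
from h import *
s=ctrl.state();T=tool(s);print(T,s["force"])
snap("wrist","w32")
print(delta([.48,-.08,.29],down(90)))
E
```

```text
time_s: 36.22
tool_pos: [0.5651, 0.0729, 0.0796]
eef_rot: [55.5, 89.8, -34.5]
force: [-0.2, -0.5, -0.5]
grip_width: 0.0302
time_s: 36.72
tool_pos: [0.5667, 0.0728, 0.0813]
eef_rot: [74.0, 89.6, -16.0]
force: [0.6, 0.3, 6.2]
grip_width: 0.001
time_s: 37.38
tool_pos: [0.5684, 0.0729, 0.2161]
eef_rot: [80.9, 89.1, -9.1]
force: [0.9, -0.6, -2.1]
grip_width: 0.0013
[[ 1.52245945e-02  9.99884099e-01  2.17707654e-05  5.68436178e-01]
 [-2.43187723e-03  5.88018609e-05 -9.99997041e-01  7.29472356e-02]
 [-9.99881142e-01  1.52244965e-02  2.43249060e-03  2.16116287e-01]
 [ 0.00000000e+00  0.00000000e+00  0.00000000e+00  1.00000000e+00]] [ 0.89478832 -0.64904159 -2.07756996]
(array([-7.69, -8.63, 15.32]), array([-1.571,  0.011, -0.007]))
```

```bash
python3 -m crank '{"dp":[[-4,-1,2],[-6,-3,5],[-7.7,-5,9],[-7.7,-7,13],[-7.7,-8.6,15.3],[-7.7,-8.6,15.3],[-7.7,-8.6,15.3],[-7.7,-8.6,15.3],[-7.7,-8.6,15.3],[-7.7,-8.6,15.3]],"dr":[[-0.12,0,0],[-0.24,0,0],[-0.36,0,0],[-0.48,0,0],[-0.6,0,0],[-0.72,0,0],[-0.84,0,0],[-0.96,0,0],[-1.08,0,0],[-1.2,0,0]],"claw":[-1,-1,-1,-1,-1,-1,-1,-1,-1,-1]}'
python3 -c "
from h import *
print(delta([.503,-.2,.26],lay(42)))"
```

```text
time_s: 38.27
tool_pos: [0.4788, -0.0797, 0.2883]
eef_rot: [16.4, 89.6, -4.7]
force: [0.3, -0.1, -3.4]
grip_width: 0.0011
(array([  2.85, -10.37,   6.56]), array([-0.348, -0.146, -0.829]))
```

```bash
python3 -m crank '{"dp":[[0.3,-1.2,0.7],[0.7,-2.4,1.4],[1.1,-3.8,2.3],[1.5,-5.4,3.4],[1.9,-7,4.5],[2.3,-8.6,5.5],[2.8,-10.4,6.6],[2.8,-10.4,6.6],[2.8,-10.4,6.6],[2.8,-10.4,6.6]],"dr":[[-0.045,-0.019,-0.11],[-0.09,-0.038,-0.22],[-0.135,-0.057,-0.33],[-0.18,-0.076,-0.44],[-0.225,-0.095,-0.55],[-0.27,-0.114,-0.66],[-0.315,-0.133,-0.77],[-0.347,-0.147,-0.828],[-0.347,-0.147,-0.828],[-0.347,-0.147,-0.828]],"claw":[-1,-1,-1,-1,-1,-1,-1,-1,-1,-1]}'
python3 -c "
from h import *
print(delta([.503,-.2885,.180],lay(40)))"
```

```text
time_s: 39.1
tool_pos: [0.5021, -0.1994, 0.2581]
eef_rot: [-90.3, 42.2, -90.2]
force: [0.5, -0.1, -1.3]
grip_width: 0.0015
(array([11.85, -0.2 ,  0.12]), array([ 0.002, -0.003, -0.039]))
```

```bash
python3 -m crank '{"dp":[[4,0,0.1],[8,0,0.1],[11.6,-0.2,0.1],[11.6,-0.2,0.1],[11.6,-0.2,0.1]],"dr":[[0,0,-0.02],[0.002,-0.003,-0.039],[0.002,-0.003,-0.039],[0.002,-0.003,-0.039],[0.002,-0.003,-0.039]],"claw":[-1,-1,-1,-1,-1]}'
python3 - <<'E'
from h import *
s=ctrl.state();print(s['tool_pos'],s['eef_rot'],s['q'])
snap("top","t33",crop=(320,210,420,290),scale=8)
print(delta([.5035,-.288,.1615],lay(40)))
E
```

```text
time_s: 39.52
tool_pos: [0.5019, -0.2883, 0.1807]
eef_rot: [-90.1, 40.1, -90.3]
force: [-1.5, 0.4, -1.3]
grip_width: 0.001
[ 0.50191281 -0.28834753  0.18073875] [-90.08032746  40.07974811 -90.25415744] [-17.67750123  34.15663197 106.14405494 -72.1574519   50.07904548
 -52.70376889]
(array([1.34, 1.53, 0.08]), array([-0.002, -0.001, -0.   ]))
```

```bash
python3 -m crank '{"dp":[[0.7,0.75,0],[1.3,1.4,0],[1.4,1.55,0],[1.5,1.65,0],[1.5,1.65,0]],"dr":[[0,0,0],[0,0,0],[0,0,0],[0,0,0],[0,0,0]],"claw":[-1,-1,-1,-1,-1]}'
python3 -m crank '{"dp":[[0,0,0],[0,0,0],[0,0,0],[0,0,0]],"dr":[[0,0,0],[0,0,0],[0,0,0],[0,0,0]],"claw":[-0.7,-0.7,-0.7,-0.7]}'
python3 - <<'E'
from h import *
snap("top","t34",crop=(320,210,420,290),scale=8)
E
```

```text
time_s: 39.98
tool_pos: [0.5036, -0.288, 0.1608]
eef_rot: [-89.8, 40.0, -89.9]
force: [1.0, 0.4, -1.0]
grip_width: 0.0012
time_s: 40.32
tool_pos: [0.5039, -0.2881, 0.1615]
eef_rot: [-89.7, 39.9, -89.9]
force: [-0.4, 0.5, -0.6]
grip_width: 0.0129
```

```bash
python3 -m crank '{"dp":[[-2,0,0],[-5,0,0],[-8,-0.5,0],[-12,-1,0],[-14,-2,0],[-14,-2,0]],"dr":[[0,0,0],[0,0,0],[0,0,0],[0,0,0.1],[0,0,0.2],[0,0,0.3]],"claw":[-1,-1,-1,-1,-1,-1]}'
python3 - <<'E'
from h import *
s=ctrl.state();T=tool(s);print(T)
snap("top","t35",crop=(320,210,420,290),scale=8);snap("wrist","w35",crop=(180,130,400,290),scale=3.6)
E
```

```text
time_s: 40.87
tool_pos: [0.5067, -0.1912, 0.2717]
eef_rot: [-88.7, 57.3, -88.5]
force: [-1.1, -1.5, -0.1]
grip_width: -0.0001
[[ 0.01392027  0.00181045  0.99990147  0.50670935]
 [-0.54066437  0.84121697  0.00600381 -0.19116619]
 [-0.84112321 -0.54069468  0.01268882  0.27170879]
 [ 0.          0.          0.          1.        ]]
```

```bash
python3 -c "
from h import *
print(onz('top',[(352.5,251),(406.9,251)],.116),onz('top',[(340.9,251)],.112), onz('top',[(320+490/8,235),(380,267.4)],.116))
print(delta([.503,-.375,.16],lay(58)))"
```

```text
[[ 0.50283271 -0.2630794   0.116     ]
 [ 0.50167568 -0.36284092  0.116     ]] [[ 0.50334549 -0.24183092  0.112     ]] [[ 0.53176408 -0.3164839   0.116     ]
 [ 0.47210989 -0.31296753  0.116     ]]
(array([19.07, -9.  , -0.34]), array([-0.01 ,  0.009,  0.018]))
```

```bash
python3 -c "
from h import *
print(delta([.503,-.37,.19],lay(50)))"
```

```text
(array([ 16.28, -10.22,  -0.3 ]), array([-0.01 ,  0.008, -0.122]))
```

```bash
python3 -m crank '{"dp":[[3,-2,-0.1],[6,-4,-0.2],[9,-6,-0.3],[12,-8,-0.3],[15,-9.5,-0.3],[16.3,-10.2,-0.3],[16.3,-10.2,-0.3]],"dr":[[-0.01,0.008,-0.05],[-0.01,0.008,-0.1],[-0.01,0.008,-0.122],[-0.01,0.008,-0.122],[-0.01,0.008,-0.122],[-0.01,0.008,-0.122],[-0.01,0.008,-0.122]],"claw":[-1,-1,-1,-1,-1,-1,-1]}'
python3 - <<'E'
from h import *
s=ctrl.state();print(s['tool_pos'],s['eef_rot'],s['q'])
snap("top","t36",crop=(320,190,480,310),scale=5);snap("wrist","w36")
print(delta([.503,-.383,.14],lay(50)))
E
```

```text
time_s: 41.55
tool_pos: [0.5004, -0.3714, 0.1858]
eef_rot: [-90.5, 50.1, -90.6]
force: [-0.6, 0.1, -0.2]
grip_width: 0.0001
[ 0.50039777 -0.37137877  0.18575761] [-90.49996062  50.12213146 -90.61227347] [-30.42913202  31.03325062 100.99998222 -57.34223356  41.35579552
 -77.74566388]
(array([4.58, 2.04, 0.12]), array([ 0.001, -0.002, -0.001]))
```

```bash
python3 -c "
from h import *
print(delta([.503,-.385,.116],lay(50)))"
```

```text
(array([6.55, 3.42, 0.13]), array([ 0.001, -0.002, -0.001]))
```

```bash
python3 -m crank '{"dp":[[0.9,-1.0,0.13],[2.8,0.5,0.13],[4.7,1.95,0.13],[6,3,0.13],[6.5,3.4,0.13],[6.5,3.4,0.13]],"dr":[[0,0,0],[0,0,0],[0,0,0],[0,0,0],[0,0,0],[0,0,0]],"claw":[-1,-1,-1,-1,-1,-1]}'
python3 - <<'E'
from h import *
s=ctrl.state();print(s['tool_pos'],s['eef_rot'],s['force'])
snap("top","t37",crop=(320,190,480,310),scale=5);snap("wrist","w37",crop=(240,150,560,390),scale=2.5)
print(delta([.503,-.385,.116],lay(50)))
E
```

```text
time_s: 42.15
tool_pos: [0.5029, -0.384, 0.1155]
eef_rot: [-90.4, 50.1, -90.3]
force: [0.0, 0.6, 0.8]
grip_width: -0.0004
[ 0.50289722 -0.38398134  0.11551454] [-90.39283262  50.12011208 -90.27259812] [0.03531842 0.58760457 0.77506138]
(array([ 0.13,  0.09, -0.09]), array([ 0.001, -0.001, -0.   ]))
```

```bash
python3 -m crank '{"dp":[[-0.26,0.31,0],[-0.51,0.61,0],[-0.77,0.92,0],[-1.03,1.23,0],[-1.29,1.53,0],[-1.29,1.53,0]],"dr":[[0,0,0],[0,0,0],[0,0,0],[0,0,0],[0,0,0],[0,0,0]],"claw":[-1,-1,-1,-1,-1,-1]}'
python3 - <<'E'
from h import *
s=ctrl.state();print(s['tool_pos'],s['eef_rot'],s['force'])
snap("top","t38",crop=(320,210,420,290),scale=8);snap("wrist","w38",crop=(240,150,560,390),scale=2.5)
E
```

```text
time_s: 42.75
tool_pos: [0.5039, -0.3638, 0.1178]
eef_rot: [-90.1, 50.0, -90.0]
force: [-0.4, -0.1, 0.9]
grip_width: 0.0001
[ 0.50389411 -0.36376194  0.11778136] [-90.12784644  50.01651261 -90.02972474] [-0.3606736  -0.14754989  0.92312307]
```

```bash
python3 -m crank '{"dp":[[-0.77,-0.64,0],[-0.77,-0.64,0],[0.7,-2.4,0],[0.7,-2.4,0],[1.5,-1.76,0],[2.0,-1.3,0],[2.2,-1.15,0],[2.2,-1.15,0]],"dr":[[0,0,0],[0,0,0],[0,0,0],[0,0,0],[0,0,0],[0,0,0],[0,0,0],[0,0,0]],"claw":[-1,-1,-1,-1,-1,-1,-1,-1]}'
python3 - <<'E'
from h import *
s=ctrl.state();print(s['tool_pos'],s['eef_rot'],s['force'])
snap("wrist","w39",crop=(240,150,560,390),scale=2.5)
print(delta([.503,-.387,.107],lay(50)))
E
```

```text
time_s: 43.52
tool_pos: [0.5033, -0.3869, 0.107]
eef_rot: [-90.3, 50.1, -90.2]
force: [-0.7, -0.4, -0.4]
grip_width: 0.0001
[ 0.50328856 -0.38688657  0.10695992] [-90.31136139  50.07462727 -90.19394832] [-0.68928863 -0.38190747 -0.38356749]
(array([ 0.04,  0.04, -0.06]), array([ 0.003, -0.001, -0.001]))
```

```bash
python3 -m crank '{"dp":[[-0.26,0.31,0],[-0.47,0.64,0],[-0.71,0.96,0],[-0.96,1.27,0],[-0.96,1.27,0]],"dr":[[0,0,0],[0,0,0],[0,0,0],[0,0,0],[0,0,0]],"claw":[-1,-1,-1,-1,-1]}'
python3 - <<'E'
from h import *
s=ctrl.state();print(s['tool_pos'],s['eef_rot'],s['force'])
snap("top","t40",crop=(320,210,420,290),scale=8)
snap("wrist","w40",crop=(240,150,560,390),scale=2.5)
E
```

```text
time_s: 43.98
tool_pos: [0.5037, -0.37, 0.1068]
eef_rot: [-90.3, 50.1, -90.1]
force: [-0.0, 1.4, -0.5]
grip_width: -0.0001
[ 0.50371599 -0.37001527  0.10682402] [-90.25707674  50.05919044 -90.07637404] [-0.04478796  1.37735757 -0.52470023]
```

```bash
python3 -c "
from h import *
T=tool()
for p in ([0,0,0],[0,-.008,0],[0,.008,0],[-.01,-.0145,0],[-.0187,0,0]):
    w=T[:3,:3]@np.array(p)+T[:3,3]; q=proj('top',w)[0]; print(w,(q-[320,210])*8)
print((proj('top',[[.502,-.363,.116]])-[320,210])*8)
snap('scene','s40',crop=(300,160,480,310),scale=4.4)
"
```

```text
[ 0.50384146 -0.37081123  0.10693755] [724.31953026 320.83506725]
[ 0.50386503 -0.3769423   0.11207656] [754.19144943 318.93111696]
[ 0.50381789 -0.36468016  0.10179854] [694.73968381 322.72112484]
[ 0.50389358 -0.37549998  0.12391586] [755.43044171 315.37255726]
[ 0.50385903 -0.3587987   0.12126895] [680.28408985 317.1553442 ]
[[695.86128025 326.58213884]]
```

```bash
python3 -c "
from h import *
T=tool()
for p in ([0,0,0],[-.005,0,0],[-.01,0,0],[-.015,0,0],[-.0187,0,0],[-.0187,0,-.011],[-.0,0,-.011],[-.0,0,.011],[-.01,0,-.011]):
    w=T[:3,:3]@np.array(p)+T[:3,3]; print(p,proj('wrist',w,T)[0],(proj('wrist',w,T)[0]-[240,150])*2.5,(proj('top',w)[0]-[320,210])*8)
"
```

```text
[0, 0, 0] [315.35827566 293.63297863] [188.39568915 359.08244657] [725.3198515  320.83312671]
[-0.005, 0, 0] [315.36689924 298.09181699] [188.41724809 370.22954247] [713.65626497 319.85621863]
[-0.01, 0, 0] [315.37601494 302.80478905] [188.44003736 382.01197262] [701.91370694 318.87272722]
[-0.015, 0, 0] [315.38566589 307.79412743] [188.46416474 394.48531858] [690.09134586 317.88258348]
[-0.0187, 0, 0] [315.39318035 311.6786833 ] [188.48295087 404.19670826] [681.29092586 317.14555322]
[-0.0187, 0, -0.011] [315.39585765 286.14084739] [188.48964412 340.35211848] [682.54926487 365.21349795]
[-0.0, 0, -0.011] [315.36006701 270.40059027] [188.40016752 301.00147568] [726.60505426 368.29537444]
[-0.0, 0, 0.011] [315.35654055 316.07622474] [188.39135138 415.19056185] [724.04624849 273.46195264]
[-0.01, 0, -0.011] [315.37823757 278.39196441] [188.44559393 320.97991103] [703.1847499  366.65690059]
```

```bash
python3 -m crank '{"dp":[[-0.77,-0.64,0],[-1.2,-1.0,0],[0.2,-2.8,0],[0.6,-3.1,0],[0.6,-3.1,0]],"dr":[[0,0,0],[0,0,0],[0,0,0],[0,0,0],[0,0,0]],"claw":[-1,-1,-1,-1,-1]}'
python3 - <<'E'
from h import *
s=ctrl.state();print(s['tool_pos'],s['eef_rot'],s['force'])
snap("top","t41",crop=(320,190,480,310),scale=5)
print(delta([.503,-.396,.104],lay(50)))
E
```

```text
time_s: 44.55
tool_pos: [0.5039, -0.4002, 0.1227]
eef_rot: [-90.1, 50.0, -90.1]
force: [-0.9, 0.7, 0.6]
grip_width: 0.0002
[ 0.50392295 -0.40021347  0.12266264] [-90.08970477  49.97304302 -90.11814976] [-0.8819756   0.73742975  0.56374788]
(array([ 1.19,  1.42, -0.05]), array([ 0.001, -0.002, -0.001]))
```

```bash
python3 -m crank '{"dp":[[0.6,0.7,0],[1.0,1.2,0],[1.2,1.4,0],[1.2,1.4,0]],"dr":[[0,0,0],[0,0,0],[0,0,0],[0,0,0]],"claw":[-1,-1,-1,-1]}'
python3 - <<'E'
from h import *
s=ctrl.state();print(s['tool_pos'],s['eef_rot'],s['force'])
E
python3 -m crank '{"dp":[[-0.26,0.31,0],[-0.47,0.64,0],[-0.71,0.96,0],[-0.96,1.27,0],[-0.96,1.27,0]],"dr":[[0,0,0],[0,0,0],[0,0,0],[0,0,0],[0,0,0]],"claw":[-1,-1,-1,-1,-1]}'
python3 - <<'E'
from h import *
snap("top","t42",crop=(320,210,420,290),scale=8)
snap("wrist","w42",crop=(240,150,560,390),scale=2.5)
E
```

```text
time_s: 44.93
tool_pos: [0.5029, -0.3951, 0.1027]
eef_rot: [-90.4, 50.1, -90.3]
force: [0.9, 0.1, -0.7]
grip_width: -0.0001
[ 0.50286814 -0.39514802  0.10268074] [-90.38424851  50.11866446 -90.28053024] [ 0.9171506   0.06102107 -0.71820253]
time_s: 45.35
tool_pos: [0.5032, -0.3784, 0.1022]
eef_rot: [-90.4, 50.1, -90.2]
force: [0.2, -0.5, 0.6]
grip_width: 0.0001
```

```bash
python3 -m crank '{"dp":[[-0.22,0.28,0],[-0.45,0.56,0],[-0.67,0.84,0],[-0.85,1.07,0],[-0.85,1.07,0]],"dr":[[0,0,0],[0,0,0],[0,0,0],[0,0,0],[0,0,0]],"claw":[-1,-1,-1,-1,-1]}'
python3 - <<'E'
from h import *
print(ctrl.state()["force"])
snap("top","t43",crop=(320,210,420,290),scale=8)
snap("wrist","w43",crop=(240,150,560,390),scale=2.5)
E
```

```text
time_s: 45.87
tool_pos: [0.5033, -0.3649, 0.1021]
eef_rot: [-90.3, 50.1, -90.2]
force: [-1.0, -0.2, 2.4]
grip_width: -0.0
[-1.01563666 -0.24803925  2.40532827]
```

```bash
python3 -m crank '{"dp":[[-0.1,0.12,0],[-0.15,0.18,0],[-0.15,0.18,0]],"dr":[[0,0,0],[0,0,0],[0,0,0]],"claw":[-1,-1,-1]}'
python3 - <<'E'
from h import *
print(ctrl.state()["force"])
snap("top","t44",crop=(320,210,420,290),scale=8)
snap("wrist","w44",crop=(240,150,560,390),scale=2.5)
E
```

```text
time_s: 46.22
tool_pos: [0.5033, -0.3626, 0.1019]
eef_rot: [-90.3, 50.1, -90.2]
force: [0.1, -1.0, 0.3]
grip_width: 0.0003
[ 0.07743124 -0.95421121  0.25957784]
```

```bash
python3 -m crank '{"dp":[[0.2,-0.25,0],[-0.6,-0.9,0],[-1.8,-1.9,0],[-3.5,-3,0],[-7,-3.5,0],[-11,-3.5,0],[-14,-3.5,0],[-14,-3.5,0]],"dr":[[0,0,0],[0,0,0],[0,0,0],[0,0,0],[0,0,0],[0,0,0],[0,0,0.1],[0,0,0.1]],"claw":[-1,-1,-1,-1,-1,-1,-1,-1]}'
python3 - <<'E'
from h import *
snap("top","t45",crop=(320,210,420,290),scale=8)
snap("wrist","w45",crop=(180,130,500,370),scale=2.5)
snap("scene","s45",crop=(290,150,450,310),scale=3.7)
E
```

```text
time_s: 46.98
tool_pos: [0.5067, -0.2986, 0.2368]
eef_rot: [-89.4, 55.9, -89.3]
force: [0.8, -1.4, 1.7]
grip_width: -0.0005
```

```bash
python3 -c "
from h import *
print(delta([.503,-.36,.34],down(90)),delta([.503,-.435,.34],down(-23)))"
```

```text
(array([ -5.53, -11.04,  -0.09]), array([ 0.002, -0.002,  0.597])) (array([ -1.31, -17.25,  -0.1 ]), array([1.906, 0.585, 0.39 ]))
```

```bash
python3 -m crank '{"dp":[[-2.5,-2.5,0],[-4.5,-5.5,0],[-5.5,-9,0],[-5.5,-11,0],[-5.5,-11,0],[-5.5,-11,0],[-5.5,-11,0],[-5.5,-11,0],[-5.5,-11,0],[-5.5,-11,0]],"dr":[[0.11,0.03,0.02],[0.23,0.07,0.05],[0.34,0.1,0.07],[0.45,0.14,0.09],[0.56,0.17,0.115],[0.68,0.21,0.14],[0.79,0.24,0.16],[0.9,0.28,0.18],[1.01,0.31,0.21],[1.13,0.345,0.23]],"claw":[-1,-1,-0.4,-0.4,-0.4,-0.4,-0.4,-0.4,-0.4,-0.4]}'
python3 -c "
from h import *
print(ctrl.state()['q'],delta([.503,-.42,.34],down(-23)))"
```

```text
time_s: 47.97
tool_pos: [0.503, -0.36, 0.3365]
eef_rot: [-56.8, 74.0, -125.3]
force: [0.3, -0.9, -0.6]
grip_width: 0.0259
[-37.723238    24.28609877  73.5438042  -16.15718195  81.79781413
 -56.97816186] (array([ 1.02, -2.12,  5.53]), array([0.772, 0.236, 0.162]))
```

```bash
python3 -m crank '{"dp":[[1,-2.1,5.5],[1,-2.1,5.5],[1,-2.1,5.5],[1,-2.1,5.5],[1,-2.1,5.5],[1,-2.1,5.5],[1,-2.1,5.5],[1,-2.1,5.5],[1,-2.1,5.5]],"dr":[[0.11,0.03,0.02],[0.23,0.07,0.05],[0.34,0.1,0.07],[0.45,0.14,0.09],[0.56,0.17,0.115],[0.68,0.21,0.14],[0.77,0.236,0.162],[0.77,0.236,0.162],[0.77,0.236,0.162]],"claw":[-0.4,-0.4,-0.4,-0.4,-0.4,-0.4,-0.4,-0.4,-0.4]}'
python3 - <<'E'
from h import *
T=tool();print(T)
snap("wrist","w50")
for t,z in (("dial_axis",.247),("pointer_tip",.245),("marker_tip",.225)):
  for d in spot_point("wrist",t)[:3]: print(t,d["pixel"],d["confidence"],onz("wrist",[d["pixel"]],z,T))
E
```

```text
time_s: 48.72
tool_pos: [0.5017, -0.4199, 0.3377]
eef_rot: [-99.0, 89.7, 148.1]
force: [0.8, -0.1, -0.3]
grip_width: 0.0259
[[-4.47111290e-03  9.21281272e-01 -3.88871221e-01  5.01744418e-01]
 [ 2.77928899e-03 -3.88862157e-01 -9.21291755e-01 -4.19939612e-01]
 [-9.99986142e-01 -5.19998495e-03 -8.21860292e-04  3.37661447e-01]
 [ 0.00000000e+00  0.00000000e+00  0.00000000e+00  1.00000000e+00]]
dial_axis [333.3, 262.4] 0.73 [[ 0.5052491  -0.43936637  0.247     ]]
dial_axis [401.4, 77.6] 0.5 [[ 0.58723994 -0.34701828  0.247     ]]
marker_tip [296.3, 194.1] 0.53 [[ 0.49838937 -0.38962347  0.225     ]]
```

Run:
```python
from h import *
im=cv2.imread("pics/w50.png")[165:325,245:415];cv2.imwrite("pics/w50c.png",cv2.resize(im,None,fx=4,fy=4,interpolation=cv2.INTER_CUBIC)[:600])
T=tool()
print(onz("wrist",[(332,253)],.229,T),onz("wrist",[(331.5,245)],.215,T),onz("wrist",[(331,217),(335,308)],.257,T))
```

```text
[[ 0.50717242 -0.43808875  0.229     ]] [[ 0.5081099  -0.43620359  0.215     ]] [[ 0.51777815 -0.40748727  0.257     ]
 [ 0.49657765 -0.46670249  0.257     ]]
```

Run:
```python
from h import *
T=tool()
def ang(a,b): d=b-a; return np.degrees(np.arctan2(d[1],d[0]))
def th(phi): return (-90.1-phi)%360
l=onz("wrist",[(332.25,253.75),(334.25,307.5)],.257,T); print(l, "dial wrist",th(ang(l[0],l[1])))
c=lambda x,y:(280+x/3.6,190+y/3.6)
l=onz("top",[c(648,185),c(740,225)],.257); print(l,"dial top",th(ang(l[0],l[1])))
for z in (.215,.222):
  m=onz("wrist",[(293.75,190),(303,206)],z,T); s=onz("wrist",[(331.5,252.5)],.229,T)[0]
  print("marker wrist",z,m,[th(ang(s,p)) for p in m], np.linalg.norm((m-s)[:,:2],axis=1),th(ang(m[1],m[0])))
  m=onz("top",[c(535,215),c(562,212)],z); s=onz("top",[c(648,200)],.229)[0]; print("marker top",m,s,[th(ang(s,p)) for p in m],np.linalg.norm((m-s)[:,:2],axis=1))
```

```text
[[ 0.50932416 -0.4303827   0.257     ]
 [ 0.49624709 -0.46616415  0.257     ]] dial wrist 19.975871970638366
[[ 0.50703713 -0.42845339  0.257     ]
 [ 0.48883888 -0.46806278  0.257     ]] dial top 24.57608362825553
marker wrist 0.215 [[ 0.49843329 -0.38695847  0.215     ]
 [ 0.49999683 -0.40042252  0.215     ]] [np.float64(170.3192149051771), np.float64(169.26006557406438)] [0.05135617 0.03782615] 173.27609107907074
marker top [[ 0.49704761 -0.38556391  0.215     ]
 [ 0.4982977  -0.39801964  0.215     ]] [ 0.50239681 -0.43450636  0.229     ] [np.float64(173.6625830820716), np.float64(173.48997421237215)] [0.04923391 0.03671626]
marker wrist 0.222 [[ 0.49916636 -0.38623285  0.222     ]
 [ 0.50069213 -0.39937162  0.222     ]] [np.float64(171.24956773837158), np.float64(170.5577853707231)] [0.05195651 0.03874054] 173.27609107907102
marker top [[ 0.49658633 -0.3843648   0.222     ]
 [ 0.49782758 -0.39673253  0.222     ]] [ 0.50239681 -0.43450636  0.229     ] [np.float64(173.28996148806215), np.float64(173.002856686166)] [0.0504771  0.03804918]
```

```bash
python3 -c "
from h import *
print(delta([.5068,-.4378,.262],down(-20)))"
```

```text
(array([7.73, 1.06, 1.58]), array([-0.049, -0.   ,  0.002]))
```

```bash
python3 -m crank '{"dp":[[1,1.1,1.6],[4,1.1,1.6],[7,1.1,1.6],[7.7,1.1,1.6],[7.7,1.1,1.6]],"dr":[[-0.049,0,0],[-0.049,0,0],[-0.049,0,0],[-0.049,0,0],[-0.049,0,0]],"claw":[-0.4,-0.4,-0.4,-0.4,-0.4]}'
python3 - <<'E'
from h import *
T=tool();print(T)
snap("wrist","w51",crop=(220,150,420,400),scale=2.4)
E
```

```text
time_s: 49.33
tool_pos: [0.5061, -0.4362, 0.2591]
eef_rot: [-113.1, 89.5, 137.0]
force: [-0.1, -0.2, 0.8]
grip_width: 0.0253
[[-0.00659293  0.94013708 -0.34073274  0.50610363]
 [ 0.00615422 -0.34069555 -0.94015354 -0.43623962]
 [-0.99995933 -0.00829531 -0.00353963  0.25912499]
 [ 0.          0.          0.          1.        ]]
```

```bash
python3 -m crank '{"dp":[[1,0,0],[2,0,0],[2.8,0,0],[2.8,0,0]],"dr":[[0,0,0.004],[0,0,0.004],[0,0,0.004],[0,0,0.004]],"claw":[-0.4,-0.4,-0.4,-0.4]}'
python3 - <<'E'
from h import *
s=ctrl.state();print(s["tool_pos"],s["force"])
snap("wrist","w52",crop=(220,150,420,400),scale=2.4)
E
```

```text
time_s: 49.72
tool_pos: [0.5063, -0.4365, 0.2319]
eef_rot: [-133.9, 89.8, 116.1]
force: [0.0, 0.5, -0.6]
grip_width: 0.0254
[ 0.50629076 -0.43649295  0.23191412] [ 0.02523357  0.45669174 -0.63113841]
```

```bash
python3 -m crank '{"dp":[[0.3,0,0],[0.7,0,0],[0.7,0,0]],"dr":[[0,0,0],[0,0,0],[0,0,0]],"claw":[-0.4,-0.4,-0.4]}'
python3 -m crank '{"dp":[[0,0,0],[0,0,0],[0,0,0],[0,0,0],[0,0,0]],"dr":[[0,0,0],[0,0,0],[0,0,0],[0,0,0],[0,0,0]],"claw":[-1,-1,-1,-1,-1]}'
python3 -c "
from h import *
s=ctrl.state();print(s['q'],s['force'],s['moment'],tool(s))"
```

```text
time_s: 50.02
tool_pos: [0.5063, -0.4366, 0.225]
eef_rot: [-133.6, 89.8, 116.4]
force: [-0.3, -0.1, 1.0]
grip_width: 0.0255
time_s: 50.43
tool_pos: [0.5062, -0.4366, 0.2253]
eef_rot: [-130.7, 89.8, 119.3]
force: [-1.4, 0.0, 1.4]
grip_width: 0.0127
[-5.03537025e+01  3.28405137e+01  7.41074456e+01  3.98082853e-02
  7.32614511e+01 -3.04439754e+01] [-1.42917639  0.03410199  1.41323111] [0.06136726 0.19361741 0.03426082] [[-0.00181963  0.94015919 -0.34073066  0.50619138]
 [ 0.00323873 -0.3407239  -0.94015782 -0.43657275]
 [-0.9999931  -0.00281428 -0.00242493  0.22530367]
 [ 0.          0.          0.          1.        ]]
```

```bash
python3 -m crank '{"dp":[[0,0,0],[0,0,0],[0,0,0],[0,0,0],[0,0,0],[0,0,0],[0,0,0],[0,0,0],[0,0,0],[0,0,0]],"dr":[[0.1,0,0],[0.2,0,0],[0.3,0,0],[0.4,0,0],[0.5,0,0],[0.6,0,0],[0.7,0,0],[0.8,0,0],[0.9,0,0],[1.0,0,0]],"claw":[-1,-1,-1,-1,-1,-1,-1,-1,-1,-1]}'
python3 -c "
from h import *
s=ctrl.state();print(s['q'],s['force'],s['moment']);print(delta([.5062,-.4366,.225],None))"
```

```text
time_s: 51.27
tool_pos: [0.5076, -0.4381, 0.2254]
eef_rot: [157.7, 89.9, -9.8]
force: [2.0, -2.2, -2.9]
grip_width: 0.0131
[-5.03556336e+01  3.28825714e+01  7.40174667e+01  5.76039725e-02
  7.30356043e+01  2.71227224e+01] [ 2.01870476 -2.21093303 -2.90570572] [-0.42263941 -0.3897691   0.09881539]
(array([ 0.04, -0.18,  0.1 ]), array([0., 0., 0.]))
```

```bash
python3 -m crank '{"dp":[[0,0,0],[0,0,0],[0,0,0],[0,0,0],[0,0,0],[0,0,0],[0,0,0],[0,0,0],[0,0,0],[0,0,0]],"dr":[[0.1,0,0],[0.2,0,0],[0.3,0,0],[0.4,0,0],[0.5,0,0],[0.6,0,0],[0.7,0,0],[0.8,0,0],[0.9,0,0],[1.0,0,0]],"claw":[-1,-1,-1,-1,-1,-1,-1,-1,-1,-1]}'
python3 - <<'E'
from h import *
s=ctrl.state();T=tool(s);print(s['q'],s['force'],s['moment']);print(np.degrees(np.arctan2(T[1,1],T[0,1])))
snap("wrist","w53",crop=(180,100,460,340),scale=2.8)
E
```

```text
time_s: 52.1
tool_pos: [0.5071, -0.4402, 0.2253]
eef_rot: [147.9, 89.8, -77.1]
force: [-2.2, -4.7, -1.1]
grip_width: 0.0128
[-50.42303179  32.91051232  73.96776933  -0.11316212  72.90676521
  84.6873843 ] [-2.15180376 -4.67851744 -1.07065377] [-0.60493277  0.34663154  0.10884523]
-135.07758486150595
```

```bash
python3 -m crank '{"dp":[[0,0,0],[0,0,0],[0,0,0],[0,0,0],[0,0,0],[0,0,0],[0,0,0],[0,0,0]],"dr":[[0.1,0,0],[0.2,0,0],[0.3,0,0],[0.4,0,0],[0.5,0,0],[0.6,0,0],[0.66,0,0],[0.66,0,0]],"claw":[-1,-1,-1,-1,-1,-1,-1,-1]}'
python3 - <<'E'
from h import *
s=ctrl.state();T=tool(s);print(s['q'],s['force'],s['moment']);print(np.degrees(np.arctan2(T[1,1],T[0,1])))
E
python3 -m crank '{"dp":[[0,0,0],[0,0,0],[0,0,0],[0,0,0],[-2,0,0],[-5,0,0],[-8,0,-4],[-10,0,-8],[-10,0,-8]],"dr":[[0,0,0],[0,0,0],[0,0,0],[0,0,0],[0,0,0],[0,0,0],[0,0,0],[0,0,0],[0,0,0]],"claw":[-0.4,-0.4,-0.4,-0.4,-0.4,-0.4,-0.4,-0.4,-0.4]}'
python3 - <<'E'
from h import *
T=tool();print(T)
snap("wrist","w54");snap("top","t54",crop=(400,190,520,300),scale=6)
E
```

```text
time_s: 52.82
tool_pos: [0.5058, -0.4408, 0.2253]
eef_rot: [156.5, 89.7, -106.5]
force: [-4.2, -2.3, 1.2]
grip_width: 0.0129
[-50.48073489  32.90256224  73.9887764   -0.24895732  72.94862368
 122.65068156] [-4.17231831 -2.30450342  1.174824  ] [-0.35749902  0.70206781 -0.1364471 ]
-173.05900972560426
time_s: 53.57
tool_pos: [0.517, -0.5256, 0.3306]
eef_rot: [-169.8, 89.1, -72.9]
force: [-0.7, -0.5, 0.9]
grip_width: 0.0258
[[ 0.00469229 -0.99278074 -0.11985155  0.5169842 ]
 [-0.01524527 -0.11990996  0.99266771 -0.5255751 ]
 [-0.99987277 -0.00283072 -0.01569786  0.33061974]
 [ 0.          0.          0.          1.        ]]
```

```bash
python3 -m crank '{"dp":[[0,0,-3],[0,0,-6],[0,0,-6],[0,0,-6]],"dr":[[0,0,0],[0,0,0],[0,0,0],[0,0,0]],"claw":[0,0,0,0]}'
python3 - <<'E'
from h import *
T=tool();print(T)
snap("wrist","w55")
im=cv2.imread("pics/w55.png");cv2.imwrite("pics/w55c.png",cv2.resize(im[160:330,230:420],None,fx=4,fy=3.5,interpolation=cv2.INTER_CUBIC))
snap("top","t55",crop=(400,190,520,300),scale=6)
E
```

```text
time_s: 54.0
tool_pos: [0.523, -0.5812, 0.325]
eef_rot: [169.4, 89.8, -93.7]
force: [0.7, 1.2, 0.0]
grip_width: 0.0428
[[-2.69887165e-04 -9.92834255e-01 -1.19499241e-01  5.22971508e-01]
 [-4.11783968e-03 -1.19497129e-01  9.92826007e-01 -5.81242804e-01]
 [-9.99991485e-01  7.60029711e-04 -4.05608155e-03  3.25006529e-01]
 [ 0.00000000e+00  0.00000000e+00  0.00000000e+00  1.00000000e+00]]
```

```bash
python3 -m crank '{"dp":[[-3.5,0,0],[-3.5,0,4],[-3.5,0,8],[-3.5,0.5,10.5],[-3.5,0.5,10.5],[-3.5,0.5,10.5]],"dr":[[0,0,0],[0,0,0],[0,0,0],[0,0,0],[0,0,0],[0,0,0]],"claw":[0.5,0.5,0.5,0.5,0.5,0.5]}'
python3 - <<'E'
from h import *
T=tool();print(T)
snap("wrist","w56")
im=cv2.imread("pics/w56.png");cv2.imwrite("pics/w56c.png",cv2.resize(im[170:330,230:420],None,fx=4,fy=3.7,interpolation=cv2.INTER_CUBIC))
E
```

```text
time_s: 54.6
tool_pos: [0.5061, -0.4728, 0.3625]
eef_rot: [-175.0, 89.7, -77.9]
force: [1.2, 0.2, 0.7]
grip_width: 0.0643
[[ 1.18439574e-03 -9.92258011e-01 -1.24187906e-01  5.06132030e-01]
 [-5.53162007e-03 -1.24192594e-01  9.92242713e-01 -4.72817349e-01]
 [-9.99983999e-01 -4.88247728e-04 -5.63588751e-03  3.62529094e-01]
 [ 0.00000000e+00  0.00000000e+00  0.00000000e+00  1.00000000e+00]]
```

Run:
```python
from h import *
T=tool()
def th(d): return (-90.1-np.degrees(np.arctan2(d[1],d[0])))%360
for n,box in (("wrist",(240,185,385,330)),("top",(415,200,500,285))):
    im=camera(n)[:,:,:3].astype(int); x0,y0,x1,y1=box
    sub=im[y0:y1,x0:x1]; hsv=cv2.cvtColor(sub.astype(np.uint8),cv2.COLOR_RGB2HSV)
    white=(hsv[...,1]<40)&(hsv[...,2]>185)
    # scale plate: biggest white comp contour -> ellipse on hull
    k,lab,st,ce=cv2.connectedComponentsWithStats(white.astype(np.uint8))
    i=1+np.argmax(st[1:,4]); cs,_=cv2.findContours((lab==i).astype(np.uint8),cv2.RETR_EXTERNAL,cv2.CHAIN_APPROX_NONE)
    e=cv2.fitEllipse(cv2.convexHull(max(cs,key=len)))
    print(n,"plate ellipse",np.array(e[0])+[x0,y0],e[1],e[2])
    dark=hsv[...,2]<90
    k,lab2,st2,ce2=cv2.connectedComponentsWithStats(dark.astype(np.uint8)); j=1+np.argmax(st2[1:,4]); print("dark",st2[j],ce2[j]+[x0,y0])
    for t in range(1,k and len(st)):
        if t!=i and st[t,4]>=5: 
            ys,xs=np.where(lab==t); print("white comp",st[t],ce[t]+[x0,y0])
            if len(xs)>8:
                v=cv2.fitLine(np.c_[xs,ys].astype(np.float32),cv2.DIST_L2,0,.01,.01).ravel(); print("  line",v[:2],v[2:]+[x0,y0])
    br=(hsv[...,0]>12)&(hsv[...,0]<32)&(hsv[...,1]>110)&(hsv[...,2]>150)
    k,lab3,st3,ce3=cv2.connectedComponentsWithStats(br.astype(np.uint8))
    for t in range(1,k):
        if st3[t,4]>8: print("brass",st3[t],ce3[t]+[x0,y0])
    cv2.imwrite(f"pics/seg_{n}.png",cv2.resize(np.dstack([white,dark,br]).astype(np.uint8)*255,None,fx=5,fy=4,interpolation=cv2.INTER_NEAREST))
```

```text
wrist plate ellipse [309.97750854 266.29455566] (137.12294006347656, 145.728515625) 25.00645637512207
dark [  25   39   93   96 6058] [310.74017828 267.52525586]
white comp [70 87  3 47 93] [310.56989247 294.78494624]
  line [0.00850281 0.9999639 ] [310.56989288 294.78494263]
brass [  0   0  15  17 184] [246.47282609 191.375     ]
brass [142   9   3   7  13] [383.30769231 197.        ]
brass [  0 115   5  30 132] [241.75757576 313.87121212]
brass [  6 116  17  29 278] [253.48561151 314.70863309]
brass [ 35 134  54  11 289] [296.87889273 325.95155709]
top plate ellipse [437.80412102 239.18373871] (64.96341705322266, 108.91944885253906) 50.97194290161133
dark [  15   13   70   61 1199] [460.58465388 238.7147623 ]
white comp [ 7  0  3 14 27] [423.22222222 206.25925926]
  line [0.1023548  0.99474794] [423.22222233 206.25925922]
white comp [35 44 10  2 14] [453.92857143 244.35714286]
  line [ 0.9950624  -0.09925146] [453.92856979 244.3571434 ]
white comp [74 49  5  9 25] [491.36 253.  ]
  line [ 0.24857679 -0.9686122 ] [491.36000061 253.        ]
brass [  0   0   8  14 103] [418.19417476 206.7184466 ]
brass [10  0 25 13 81] [430.64197531 203.98765432]
brass [ 64   0  21  23 325] [489.82153846 208.72      ]
brass [78 45  7 19 91] [496.72527473 254.16483516]
brass [11 48  6  4 19] [428.63157895 249.47368421]
```

Run:
```python
from h import *
T=tool()
def th(d): return (-90.1-np.degrees(np.arctan2(d[1],d[0])))%360
l=onz("wrist",[(310.37,272),(310.73,313)],.257,T); print("pointer wrist",th(l[1]-l[0]),l)
# plate via contour points: left/right/top extremes
for zs in (.212,.218):
    c=onz("wrist",[(242.6,255),(381,255),(312,194.5)],zs,T); print(c)
    ctr=[(c[0,0]+c[1,0])/2]
    # circle through 3 rim points
    P=onz("wrist",[(242.6,185+290/4),(381,185+310/4),(240+350/5,185+44/4),(240+185/5,185+75/4),(240+630/5,185+140/4),(240+560/5,185+525/4)],zs,T)[:,:2]
    A=np.c_[2*P,np.ones(len(P))]; s=np.linalg.lstsq(A,(P**2).sum(1),rcond=None)[0]; r=np.sqrt(s[2]+s[0]**2+s[1]**2); print("center",s[:2],"r",r)
    for zb in (zs,zs+.005):
        b=onz("wrist",[(313.3,185+553/4)],zb,T)[0]; print(zb,"marker",th(b[:2]-s[:2]),np.linalg.norm(b[:2]-s[:2]))
    print("ptr tip from centre", [th(onz("wrist",[(310.9,317.5)],z,T)[0][:2]-s[:2]) for z in (.235,.25)])
# top
l=onz("top",[(460+ (430-360)/6*1+ (360/6-60),190+315/6),(400+295/6,190+332/6)],.257)
l=onz("top",[(400+430/6,190+315/6),(400+295/6,190+332/6)],.257);print("pointer top",th(l[1]-l[0]))
c=onz("top",[(400+359/6,190+334/6)],.213)[0];b=onz("top",[(428.63,249.47)],.215)[0];print("marker top",th(b-c),np.linalg.norm(b-c))
```

```text
pointer wrist 172.636477496676 [[ 0.50541282 -0.44899353  0.257     ]
 [ 0.50135568 -0.41716187  0.257     ]]
[[ 0.56166818 -0.44124062  0.212     ]
 [ 0.44778829 -0.45521501  0.212     ]
 [ 0.51054587 -0.49814101  0.212     ]]
center [ 0.50370328 -0.43965895] r 0.05802455074802001
0.212 marker 171.63458696754145 0.05341184580513467
0.217 marker 171.53547730830147 0.0509189935040247
ptr tip from centre [np.float64(173.81380586954748), np.float64(173.6546113447265)]
[[ 0.560744   -0.44317991  0.218     ]
 [ 0.44903203 -0.45688827  0.218     ]
 [ 0.5105949  -0.49899709  0.218     ]]
center [ 0.50388257 -0.44162835] r 0.056919944744105
0.218 marker 171.63458696754066 0.05239505127943922
0.223 marker 171.53345787613827 0.0499022005305373
ptr tip from centre [np.float64(173.85884911985943), np.float64(173.71990791211795)]
pointer top 173.31847416108192
marker top 173.4486713862754 0.05257067557175971
```

Run:
```python
from h import *
def th(d): return (-90.1-np.degrees(np.arctan2(d[1],d[0])))%360
ims=[camera("top").astype(np.float32) for _ in range(2)]; im=np.mean(ims,0)
g=cv2.cvtColor(im.astype(np.uint8),cv2.COLOR_RGB2GRAY).astype(np.float32)
ctr=np.array([459.8,245.7])
def radial(c,r0,r1,rise,skip):
    out=[]
    for a in np.radians(np.arange(0,360,3)):
        if skip(np.degrees(a)): continue
        r=np.arange(r0,r1,.1); x=c[0]+r*np.cos(a);y=c[1]+r*np.sin(a)
        v=cv2.remap(g,x.astype(np.float32)[None],y.astype(np.float32)[None],cv2.INTER_LINEAR)[0]
        d=np.gradient(cv2.GaussianBlur(v[None],(15,1),3)[0]); i=np.argmax(d) if rise else np.argmin(d)
        out.append((x[i],y[i]))
    return np.array(out)
def circ(P):
    P=P[:,:2];A=np.c_[2*P,np.ones(len(P))];keep=np.ones(len(P),bool)
    for _ in range(4):
        s=np.linalg.lstsq(A[keep],(P[keep]**2).sum(1),rcond=None)[0];r=np.sqrt(s[2]+s[0]**2+s[1]**2)
        e=abs(np.linalg.norm(P-s[:2],axis=1)-r);keep=e<max(.0006,1.5*np.median(e))
    return s[:2],r,keep.sum(),np.median(e)
rim=radial(ctr,31,39,False,lambda a:150<a<215)
for z in (.210,.214,.218): print(z,circ(onz("top",rim,z)))
disc=radial(np.array([461.7,245]),18,26,True,lambda a:False)
for z in (.222,.229): print("disc",z,circ(onz("top",disc,z)))
cs,_,_,_=circ(onz("top",rim,.214)); b=onz("top",[(428.63,249.47)],.217)[0][:2]; print("marker",th(b-cs),np.linalg.norm(b-cs))
cv2.imwrite("pics/tz.png",cv2.resize(im[230:262,420:484,::-1],None,fx=12,fy=12,interpolation=cv2.INTER_NEAREST))
```

```text
0.21 (array([ 0.50496869, -0.43690814]), np.float64(0.05815137586462875), np.int64(52), np.float64(0.0009670497837367051))
0.214 (array([ 0.5046746 , -0.43602013]), np.float64(0.05791778841392999), np.int64(52), np.float64(0.0009631652549499173))
0.218 (array([ 0.50438052, -0.43513213]), np.float64(0.05768420096322618), np.int64(52), np.float64(0.000959280726157162))
disc 0.222 (array([ 0.50238425, -0.43860155]), np.float64(0.038351867069317945), np.int64(70), np.float64(0.001143687636787398))
disc 0.229 (array([ 0.50188171, -0.43701653]), np.float64(0.038078982237579835), np.int64(70), np.float64(0.0011355499623486448))
marker 171.67291425284333 0.05128367978558584[ WARN:0@3.642] global loadsave.cpp:1063 imwrite_ Unsupported depth image for selected encoder is fallbacked to CV_8U.
```

```bash
python3 -c "
from h import *
print(delta([.5055,-.4395,.285],down(-173)))"
```

```text
(array([ 7.55, -0.41,  3.77]), array([-0.002, -0.005, -0.   ]))
```

```bash
python3 -m crank '{"dp":[[2,-0.4,3.8],[4,-0.4,3.8],[7,-0.4,3.8],[7.5,-0.4,3.8],[7.5,-0.4,3.8],[7.5,-0.4,3.8]],"dr":[[0,-0.005,0],[0,-0.005,0],[0,-0.005,0],[0,-0.005,0],[0,-0.005,0],[0,-0.005,0]],"claw":[-0.4,-0.4,-0.4,-0.4,-0.4,-0.4]}'
python3 - <<'E'
from h import *
T=tool();print(T,np.degrees(np.arctan2(T[1,1],T[0,1])))
snap("wrist","w57",crop=(220,150,420,400),scale=2.4)
print(delta([.5055,-.4395,.226],down(-173)))
E
```

```text
time_s: 55.35
tool_pos: [0.5057, -0.4404, 0.2858]
eef_rot: [-163.7, 89.9, -66.9]
force: [0.4, -0.5, 1.2]
grip_width: 0.026
[[ 3.58636496e-04 -9.92823083e-01 -1.19591792e-01  5.05709337e-01]
 [-8.39369046e-04 -1.19592057e-01  9.92822761e-01 -4.40439959e-01]
 [-9.99999583e-01 -2.55680828e-04 -8.76235040e-04  2.85790982e-01]
 [ 0.00000000e+00  0.00000000e+00  0.00000000e+00  1.00000000e+00]] -173.13144017418597
(array([6.08, 0.05, 0.15]), array([-0.002, -0.003,  0.001]))
```

```bash
python3 -m crank '{"dp":[[3,0.05,0.1],[5,0.05,0.15],[6,0.05,0.15],[6,0.05,0.15],[6,0.05,0.15],[6,0.05,0.15],[6,0.05,0.15],[6,0.05,0.15],[6,0.05,0.15]],"dr":[[0,0,0],[0,0,0],[0,0,0],[0,0,0],[0,0,0],[0,0,0],[0,0,0],[0,0,0],[0,0,0]],"claw":[-0.4,-0.4,-0.4,-0.4,-1,-1,-1,-1,-1]}'
```

```text
time_s: 56.15
tool_pos: [0.5058, -0.4404, 0.2281]
eef_rot: [-155.0, 89.7, -58.2]
force: [-0.9, -1.4, -0.5]
grip_width: 0.0127
```

```bash
python3 -c "
from h import *
T=tool();print(np.round(T[:3,:3],4),np.degrees(np.arctan2(T[1,1],T[0,1])))"
python3 -m crank '{"dp":[[0,0,0],[0,0,0],[0,0,0],[0,0,0],[0,0,0],[0,0,0]],"dr":[[-0.012,0,0],[-0.023,0,0],[-0.023,0,0],[-0.023,0,0],[-0.023,0,0],[-0.023,0,0]],"claw":[-1,-1,-1,-1,-1,-1]}'
python3 -c "
from h import *
T=tool();print(np.degrees(np.arctan2(T[1,1],T[0,1])))"
```

```text
[[ 0.003  -0.9928 -0.1197]
 [-0.0049 -0.1197  0.9928]
 [-1.     -0.0024 -0.0052]] -173.1262513956262
time_s: 56.65
tool_pos: [0.5058, -0.4404, 0.2282]
eef_rot: [-156.5, 89.7, -58.3]
force: [-0.3, -1.2, -2.0]
grip_width: 0.0127
-171.80903565986205
```

```bash
python3 -m crank '{"dp":[[0,0,0],[0,0,0],[0,0,0],[-2,0,0],[-5,0,0],[-7,0,0],[-7,0,0],[-7,0,0]],"dr":[[0,0,0],[0,0,0],[0,0,0],[0,0,0],[0,0,0],[0,0,0],[0,0,0],[0,0,0]],"claw":[-0.4,-0.4,-0.4,-0.4,-0.4,-0.4,-0.4,-0.4]}'
python3 - <<'E'
from h import *
snap('wrist','w60',[])
snap('top','t60',[])
E
ls pics | tail -3; grep -n "def snap" -A12 h.py
```

```text
time_s: 57.32
tool_pos: [0.5064, -0.4407, 0.3003]
eef_rot: [-151.9, 89.4, -53.7]
force: [-0.1, -0.3, -0.2]
grip_width: 0.0259
w8.png
w9.png
wrist0.png
30:def snap(n,name,marks=(),crop=None,scale=1):
31-    im=camera(n)[:,:,::-1].copy()
32-    for p in marks: cv2.circle(im,tuple(int(round(v)) for v in p),2,(255,0,255),-1)
33-    if crop: x0,y0,x1,y1=crop; im=im[y0:y1,x0:x1]
34-    if scale!=1: im=cv2.resize(im,None,fx=scale,fy=scale,interpolation=cv2.INTER_CUBIC)
35-    cv2.imwrite(f"pics/{name}.png",im)
36-def Tm(x,y,z,yaw):
37-    T=np.eye(4);T[:3,:3]=R.from_euler('z',yaw,degrees=True).as_matrix();T[:3,3]=[x,y,z];return T
38-def delta(P,rot=None,s=None):
39-    "shift in tool axes (cm) and rotvec to get TCP to P with rotation matrix rot"
40-    T=tool(s);dp=T[:3,:3].T@(np.array(P)-T[:3,3])*100
41-    dr=R.from_matrix(T[:3,:3].T@rot).as_rotvec() if rot is not None else np.zeros(3)
42-    return np.round(dp,2),np.round(dr,3)
```

```bash
ls -t pics | head -4
```

```text
t60.png
w60.png
w57.png
tz.png
```

View pics/w60.png

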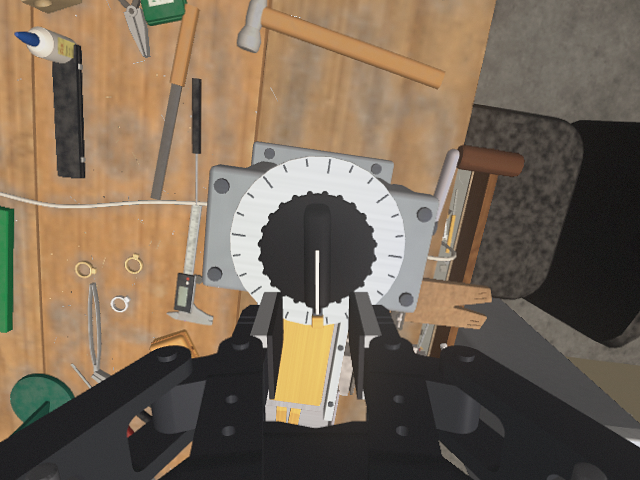

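View pics/t60.png

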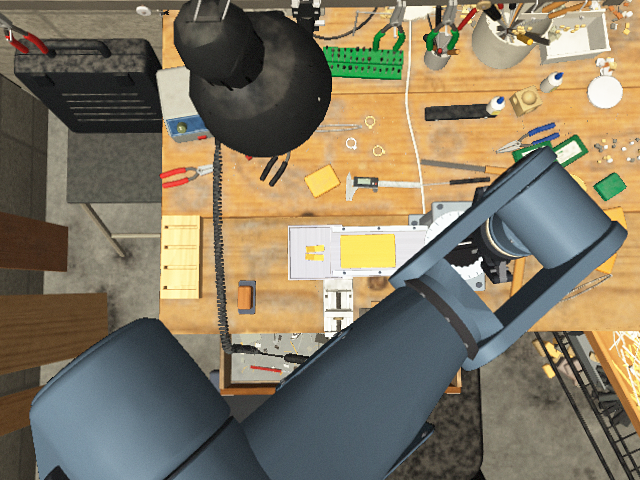

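The wrist picture shows the pointer line (317,250–313) running straight into the brass block (318,322). In the top picture the stack is at (367,252), both offcuts are in the pan (315,253), the scraper is on the bench (247,297) and the rack is empty. Next I back the arm away and take a last look.

```bash
python3 -m crank '{"dp":[[-3,0,0],[-6,0,0],[-9,0,0],[-9,0,0],[-9,0,-4],[-9,0,-8],[-9,0,-12],[-9,0,-12],[-9,0,-12],[-9,0,-12]],"dr":[[0,0,0],[0,0,0],[0,0,0],[0,0,0],[0,0,0],[0,0,0],[0,0,0],[0,0,0],[0,0,0],[0,0,0]],"claw":[-0.4,-0.4,-0.4,-0.4,-0.4,-0.4,-0.4,-0.4,-0.4,-0.4]}'
python3 - <<'E'
from h import *
snap('wrist','w61',[])
snap('scene','s61',[])
E
```

```text
time_s: 58.25
tool_pos: [0.5218, -0.5574, 0.385]
eef_rot: [13.3, 90.0, 111.5]
force: [-0.5, 0.9, 0.1]
grip_width: 0.0258
```

View pics/w61.png

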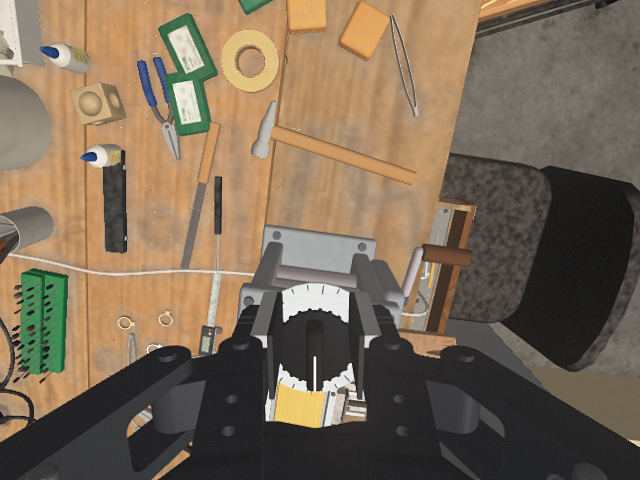

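View pics/s61.png

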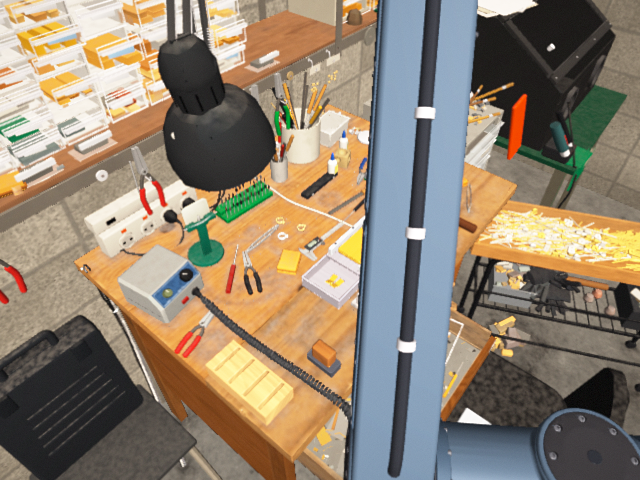

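The scene picture shows the scraper standing upright on the bench (323,355), the offcuts in the pan (337,280) and the rack empty. In the wrist picture the pointer line (315,357–390) is still on the mark. The arm is clear of everything, so I hand in.

```bash
python3 -c "
from bench import job_done
print(job_done())"
```

```text
the job is handed in; nothing more can be done
None
```

The job is handed in at about 58 s. I swept both offcuts (only two were there) into the catch pan with the scraper and stood it back on the bench. All four plates then went flat and lengthwise on the table in one stack, and last I turned the gap dial to the marker clip.

**Last checks:**
- **Dial:** The final wrist picture shows the pointer line running straight at the clip's brass block. The tool stood at about 171.7° when I released the dial, and I had measured the marker at about 171.6°. The first turn went about 1.3° too far and I corrected it. The top camera was less certain on the pointer, and the arm covered it at the end.
- **Plates:** The rack is empty. The fourth plate had slid about 21 mm into the table, so I pushed it back. The four edges then lined up within about 1–2 mm, and the stack still looked neat from above after the last dial move.
- **Rest of the scene:** Both offcuts were in the pan, the scraper stood upright on the bench, and the marker clip and calliper were left alone. No check failed.

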